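Mount the finished jade carvings on their stands

ROBOT

A 6-joint arm with a two-finger parallel gripper is mounted at the origin on the work surface. World frame = base frame: x ahead of the robot, y to its left, z up, the work surface at z = 0. Lengths are in m, angles in rad, forces in N, time in s.
With the tool pointing down it reaches from about 0.375 to 0.975 m from the base axis. Payload 3.8 kg.
Tool frame: the origin (TCP) lies where the fingers leave the gripper's body, on its centre line; the fingertips stand bot.nose_length ahead of it and the grasp point (between the pads) lies 45 mm ahead of it (bot.nose_length is the distance from the TCP to the fingertips, in m); z points along the fingers, y is the line along which they close (so a half turn about z gives the same grasp; the last joint's range is limited). The gripper opens to 88 mm and grips with 3 to 60 N. Pads are 18 mm wide; open, the fingers measure 123 mm over their backs; the gripper's body (75 mm by 187 mm) begins 45 mm behind the grasp point.
Start: joints at [-1.366, 0.264, 1.604, -0, 1.274, -0.037], TCP at [0.162, -0.655, 0.303] pointing down, gripper open.
Joint ranges: [-2.63, 2.63], [-0.94, 2.18], [0.31, 2.57], [-1.31, 4.45], [0, 2.66], [-2.55, 2.55]. Speed limits (rad/s): [2.57, 2.57, 3.14, 3.14, 3.14, 3.14].

INTERFACE

Orientations are given as a unit quaternion [w, x, y, z].
In Python, from plant import bot gives the robot as it stands. The module is installed in compiled form; this text tells all that it offers.
- The arm moves only by the tool play_rows, never from a script. Its argument "rows" is a list of rows, each an object with "delta_pos": the shift along the tool's x, y, z in units of 30 mm (1.0 is 30 mm), a list of three; "rot": the turn, a rotation vector about the tool's x, y, z in units of 6 degrees (1.0 is 6 degrees), a list of three; "hand": the gripper command: -1 is shut, 1 is fully open, values between are in proportion. In form: [{"delta_pos": [tx, ty, tz], "rot": [rx, ry, rz], "hand": hand}, ...]. A call has 1 to 12 rows; each row shifts and turns the commanded pose from where the row before left it, along the tool's axes as they then stand; what a row does not reach is not made up. A row lasts 1/10 s, in which the tool goes at most 50 mm and 8.59 degrees, less where a joint would pass 70% of its speed; a pose out of reach is approached as far as the arm can. A call is refused whole if a number of a shift passes 1 or a number of a turn 1, either way. A call with a gripper value outside its range is refused whole. The fingers move at their own pace and stop on an object; "squeeze" is the grip in N (left out, the last holds). Time passes only in rows, so rows that do not move let the fingers close. It gives the time, the measured TCP pose, the force, the opening and the grip force at its end, in the units of the state.
- bot.sense(): the state, without advancing time (a new reading comes with each control period).
- bot.grab_frame(name): name is "side" or "top"; returns a dict with "color" (384x512x3 uint8, red, green, blue), "mtx" (3x3 intrinsics, pixels), "k1" (the pictures are not rectified: a ray, as slopes to the right and down, at radius r is drawn at 1 + k1 r^2 times it, then the intrinsics apply), "camera_from_world" (4x4, takes a point from world to camera coordinates). Camera axes: x right, y up, looking along -z (the intrinsics and any distortion apply to the point x, -y, -z); pixel columns grow to the right and rows downward; lengths in m; the calibration is good to about 2 mm. A picture is of the moment at which its call begins. There is no depth.
- bot.sign_off(): hands the job in; it is judged then, once.
The state is a dict: "time_s": time; "q": joint angles; "joint_vel": joint speeds; "joint_efforts": joint torques, N m; "tool_pos": TCP position; "orientation": TCP orientation; "contact_force": force on the tool from outside, world axes, zero at the start; "moment": the same for the moment, N m; "finger_gap": finger opening in m; "grip_force": force on a finger pad.
Only numpy, scipy, OpenCV 4.12 (cv2) and the standard library are available. Lean on these libraries where they do the work, as an engineer would, in place of code of your own. Each camera call takes 0.05 s, during which the arm holds its last target. There are 200 camera calls.

TASK

Four finished carvings stand on the bench beside some unfinished work. Pick out each one (green vase, white seal, honey-coloured brush rest, black bottle) and set it down gently, without dropping it, upright in the middle of its own wooden stand, the one whose felt pad has the shape and size of its foot, with the seal and the brush rest squared up with their stands. Leave the stands, the rough stone and the grinding wheel where they are, and let go of everything.

Things in the scene. Friction and masses are not known exactly. Their poses are not given: they have to be found in the camera images.
- vase_center (a point): dark green jade vase, round, standing upright: 60 mm tall, widest 58 mm across at half height (the place to grip), round foot 46 mm across, about 0.22 kg. This point is on its axis half-way up, 30 mm above its underside; z is up along the axis. It belongs on the large round stand.
- seal_center (a point): white jade seal stone, standing upright: square body 42 x 42 mm and 32 mm high (grip it across two opposite faces of the body), above it a step and a carved bridge-shaped knob, 60 mm tall in all, about 0.20 kg. This point is on its axis half-way up, 30 mm above its underside; x and y are square to the body's faces, z is up. It belongs on the square stand.
- brush_rest_center (a point): honey-coloured stone brush rest in the form of five rounded peaks in a row, the middle one tallest: foot 78 x 28 mm and 10 mm high, peaks 22 mm thick (grip the middle peak across the thickness), 48 mm tall in the middle, about 0.15 kg. This point is in the middle, half-way up, 24 mm above its underside; x runs along the row of peaks (78 mm), y across the thickness, z is up. It belongs on the oblong stand.
- bottle_center (a point): small black jade bottle with a coral-red stopper, round, standing upright: 56 mm tall with stopper, body 36 mm across from 8 to 34 mm above its underside, round foot 30 mm across, about 0.10 kg. This point is on its axis half-way up, 28 mm above its underside; z is up. It belongs on the small round stand.
- stand_round_large_top (a point): dark hardwood stand, loose, 0.28 kg, heavy enough to stay put; its flat deck is 24 mm above the bench with a 3 mm high, 4 mm thick lip round the edge and a flat sand-coloured felt pad in the middle. This point is the centre of the deck's surface; z is up. Large round stand: 84 mm across, felt pad 48 mm across; for the vase.
- stand_round_small_top (a point): dark hardwood stand, loose, 0.28 kg, heavy enough to stay put; its flat deck is 24 mm above the bench with a 3 mm high, 4 mm thick lip round the edge and a flat sand-coloured felt pad in the middle. This point is the centre of the deck's surface; z is up. Small round stand: 66 mm across, felt pad 32 mm across; for the bottle.
- stand_square_top (a point): dark hardwood stand, loose, 0.28 kg, heavy enough to stay put; its flat deck is 24 mm above the bench with a 3 mm high, 4 mm thick lip round the edge and a flat sand-coloured felt pad in the middle. This point is the centre of the deck's surface; z is up. Square stand: 80 x 80 mm, felt pad 44 x 44 mm, x and y square to its edges; for the seal.
- stand_oblong_top (a point): dark hardwood stand, loose, 0.28 kg, heavy enough to stay put; its flat deck is 24 mm above the bench with a 3 mm high, 4 mm thick lip round the edge and a flat sand-coloured felt pad in the middle. This point is the centre of the deck's surface; z is up. Oblong stand: 104 mm along x, 58 mm along y, felt pad 80 x 30 mm; for the brush rest.
- rough_center (a point): bystander, to be left alone: block of sawn, unfinished pale stone of irregular outline, about 50 x 90 mm and 38 mm high. This point is in its middle, 19 mm up; its long side runs along y.
- wheel_center (a point): bystander, to be left alone: mounted grinding wheel lying flat with its steel shank pointing straight up: pinkish disc 60 mm across and 14 mm thick, shank 14 mm thick at its foot, top of the shank 72 mm above the bench. This point is the centre of the disc, 7 mm up.
Mind the look-alikes: they are no part of the job. Of the things that look like the part that bears vase_center, take the one that is farthest from the robot's base at the start. There is more than one size of the part that bears brush_rest_center; the job needs the larger.

How it is judged:
By the outcome, as a careful person would: the job done as asked, in the order asked, and still so for the second after the job is handed in, with the robot touching nothing.
It also fails if it takes over 109 s, if anything falls off the work surface, if the arm or the gripper's body presses on something with over 40 N, if the wrist force passes 120 N, or if a joint passes its speed limit or range.

## Working session

There is one attempt and no reset: what is moved stays moved. The work goes in short steps, Python scripts to look and compute and a tool call to move; the robot and the scene stay as the last step left them, time stands still between calls to the robot, and variables do not carry over. Pictures are saved under pics/ and viewed, at most 14 in all, crops included, and the job is handed in when it is done.

Besides the shell and the picture viewer there is one more tool, called after "Call:" as name([rows], argument=value, ...), one row to a line, values as JSON. play_rows: Moves the arm, as the interface text tells. Its arguments: {"type":"object","properties":{"rows":{"type":"array"},"squeeze":{"type":"number"}},"required":["rows"]}

```bash
mkdir -p pics; ls; python3 - <<'E'
from plant import bot
import cv2,numpy as np,pickle
s=bot.sense(); print(s, bot.nose_length)
d={}
for n in("top","side"):
    f=bot.grab_frame(n); d[n]=f
    cv2.imwrite(f"pics/{n}0.png",cv2.resize(f["color"][:,:,::-1],(800,600),interpolation=cv2.INTER_CUBIC))
    print(n,f["mtx"],f["k1"],f["camera_from_world"])
pickle.dump(d,open("f0.pkl","wb"))
E
```

```text
pics
{'time_s': 0.0, 'q': array([-1.36592580e+00,  2.64699793e-01,  1.60533469e+00, -3.05340268e-05,
        1.27368353e+00, -3.69318536e-02]), 'joint_vel': array([ 0.0001564 , -0.00087822,  0.00132956,  0.00033964,  0.00028389,
       -0.00023829]), 'joint_efforts': array([ 1.25431154e-03, -5.02103949e+01, -3.56874669e+01,  7.30716996e-02,
        2.95977190e-02, -1.80139145e-04]), 'tool_pos': array([ 0.16148779, -0.65482923,  0.30144503]), 'orientation': array([-1.05771255e-03,  9.92699248e-01,  1.20611252e-01, -1.03669695e-04]), 'contact_force': array([ 0.79184482, -0.68860587, -0.01956037]), 'moment': array([0.0302455 , 0.00347546, 0.02693507]), 'grip_force': 0.0, 'finger_gap': 0.08820639388067462} 0.064
top [[402.35207679   0.         254.49423049]
 [  0.         402.35207679 192.03038412]
 [  0.           0.           1.        ]] -0.11748375073204162 [[ 0.02147099 -0.99960066  0.01837173 -0.0309566 ]
 [ 0.99711723  0.02274804  0.07238617 -0.47618823]
 [-0.07277518  0.01676456  0.99720746 -0.91565717]
 [ 0.          0.          0.          1.        ]]
side [[380.18469858   0.         257.26564135]
 [  0.         380.18469858 198.11125893]
 [  0.           0.           1.        ]] -0.08977273508718563 [[ 0.96206744 -0.27231667 -0.0164281  -0.45804517]
 [ 0.22425229  0.75509502  0.61607014 -0.12615047]
 [-0.15536139 -0.59638506  0.78751996 -0.85757161]
 [ 0.          0.          0.          1.        ]]
```

View pics/top0.png

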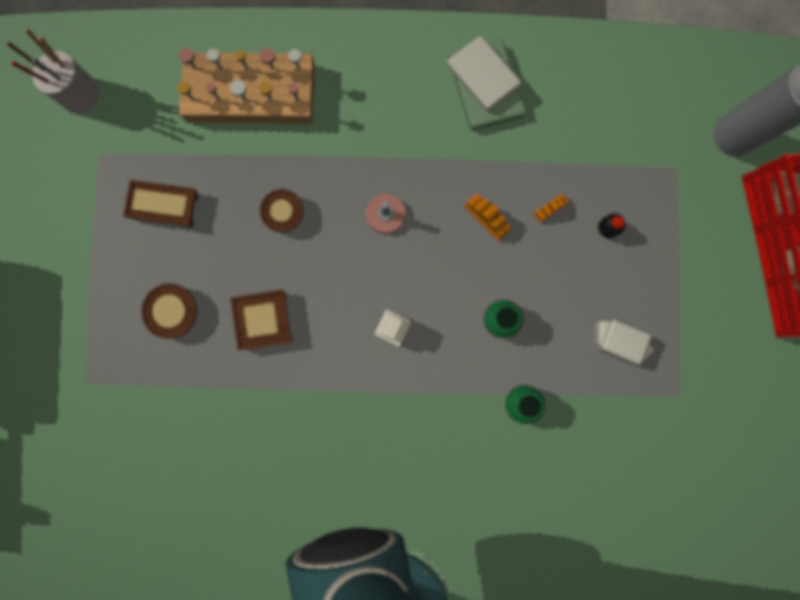

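View pics/side0.png

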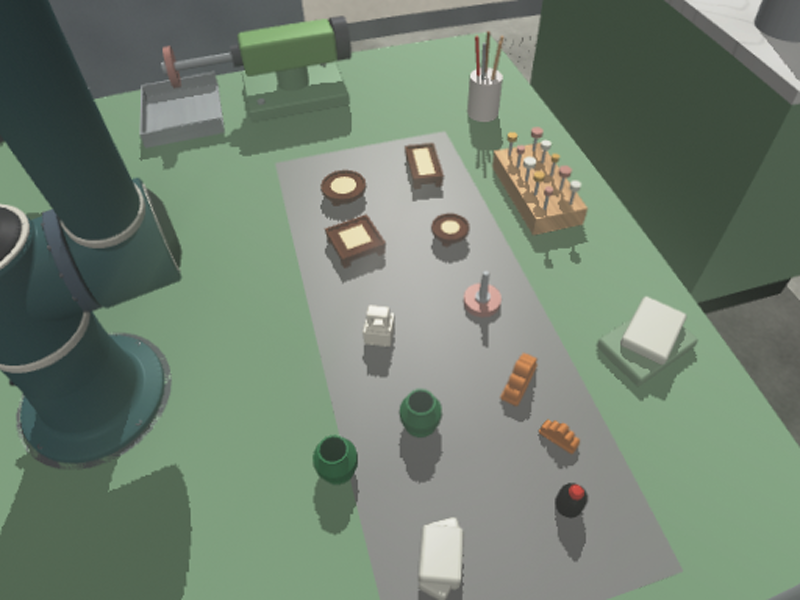

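Top view (800x600 pixels): the oblong stand is at (160,203), small round at (281,210), large round at (169,311) and square at (262,320). The seal is at (393,328), the wheel at (386,212) and the rough stone at (625,342).

Look-alikes:
- **Vases:** (503,318) and (525,404). The first is further up the picture (+x), so probably the farther one.
- **Brush rests:** (488,216) large and (552,207) small. The large one is needed.

The bottle at (612,225) has no double.

```bash
cat > h.py <<'E'
import numpy as np,cv2,pickle
from scipy.optimize import least_squares
def ray(f,uv):
    K=f["mtx"];d=(np.array(uv,float)-[K[0,2],K[1,2]])/K[0,0]
    s=cv2.undistortPoints(np.array(uv,float).reshape(-1,1,2),K,np.array([f["k1"],0,0,0.]),None,None)[0,0]
    T=f["camera_from_world"];R=T[:3,:3]
    return -R.T@T[:3,3], R.T@np.array([s[0],-s[1],-1.])
def onplane(f,uv,z):
    o,d=ray(f,uv); return (o+d*(z-o[2])/d[2])[:2]
def tri(f,uv,g,uw):
    (a,d),(b,e)=ray(f,uv),ray(g,uw)
    t=np.linalg.lstsq(np.c_[d,-e],b-a,rcond=None)[0]
    p,q=a+t[0]*d,b+t[1]*e
    return (p+q)/2,np.linalg.norm(p-q)
def hsv(f): return cv2.cvtColor(f["color"],cv2.COLOR_RGB2HSV)
def blobs(m,amin=25):
    cs,_=cv2.findContours(m.astype(np.uint8),cv2.RETR_EXTERNAL,cv2.CHAIN_APPROX_NONE)
    return [c for c in cs if cv2.contourArea(c)>amin]
E
python3 - <<'E'
from h import *
d=pickle.load(open("f0.pkl","rb"))
for n in d:
    f=d[n];H,S,V=[x.astype(int) for x in cv2.split(hsv(f))]
    print(n)
    px={"top":dict(felt=(108,199),wood=(90,185),vase=(315,195),green=(300,360),seal=(248,211),brush=(312,138),bottle=(387,145),stop=(395,143),gray=(230,170),rough=(400,218)),
        "side":dict(felt=(219,119),wood=(206,119),vase=(270,270),green=(150,180),seal=(240,217),brush=(331,245),bottle=(362,321),stop=(369,315),gray=(250,170),rough=(282,355))}[n]
    for k,(u,v) in px.items(): print(k,H[v,u],S[v,u],V[v,u])
    masks=dict(felt=(abs(H-23)<8)&(S>70)&(V>120),vase=(abs(H-75)<15)&(S>150),brush=(abs(H-12)<8)&(S>170)&(V>90),stop=((H<6)|(H>174))&(S>170),
       white=(S<50)&(V>150))
    for k,m in masks.items():
        for c in blobs(m,12):
            (x,y),(w,h),a=cv2.minAreaRect(c)
            if n=="top" and 90<y<270 and 50<x<440 or n=="side" and 85<y and 170<x<440:
                M=cv2.moments(c);z={"felt":.0245,"vase":.03,"brush":.024,"stop":.05,"white":.03}[k]
                cc=(M["m10"]/M["m00"],M["m01"]/M["m00"])
                print(k,"area",M["m00"],"cen",np.round(cc,1),"rect",np.round((w,h,a),1),"xy",np.round(onplane(f,cc,z),4))
E
```

```text
top
felt 22 105 165
wood 25 14 111
vase 69 144 90
green 57 65 114
seal 24 35 189
brush 17 237 142
bottle 72 58 22
stop 4 238 151
gray 26 16 109
rough 26 26 166
felt area 346.5 cen [166.3 204.2] rect [19.7 19.6 81.3] xy [0.4435 0.1821]
felt area 304.0 cen [107.4 198.6] rect [20. 19. 90.] xy [0.4532 0.3208]
felt area 22.5 cen [317.9 141.6] rect [ 3.9  8.3 56.3] xy [ 0.598  -0.1662]
felt area 130.5 cen [179.6 134.2] rect [12. 13. 90.] xy [0.6076 0.1575]
felt area 82.5 cen [352.3 132.4] rect [ 5.4 20.  55. ] xy [ 0.6225 -0.2481]
felt area 114.5 cen [309.3 133.2] rect [28.3 12.  45. ] xy [ 0.6173 -0.1457]
felt area 383.5 cen [101.6 129.2] rect [33.1 13.   8.1] xy [0.6167 0.3439]
vase area 368.5 cen [335.9 258.6] rect [21. 22. 90.] xy [ 0.3274 -0.2096]
vase area 344.0 cen [321.6 203.7] rect [21. 21. 90.] xy [ 0.4525 -0.175 ]
brush area 120.5 cen [352.5 132.6] rect [ 6.8 21.4 55. ] xy [ 0.6224 -0.2487]
brush area 339.5 cen [312.1 138.1] rect [30.4 12.7 45. ] xy [ 0.606  -0.1526]
stop area 47.5 cen [394.8 142. ] rect [ 8.  8. 90.] xy [ 0.5978 -0.3419]
white area 489.0 cen [397.7 217.1] rect [32.3 17.8 21.8] xy [ 0.4248 -0.3552]
white area 199.0 cen [248.4 208.8] rect [16.5 17.  26.6] xy [ 0.4373 -0.007 ]
side
felt 24 54 232
wood 12 80 109
vase 68 75 92
green 59 50 159
seal 25 21 143
brush 13 126 140
bottle 40 15 52
stop 2 165 193
gray 30 8 182
rough 30 11 218
felt area 1498.0 cen [346.8 121.1] rect [66.9 36.2 62.9] xy [0.8014 0.2021]
felt area 13.0 cen [327.6  86.3] rect [ 3.  5. 90.] xy [0.813 0.373]
white area 953.0 cen [282.2 352. ] rect [26.7 41.   4.8] xy [ 0.4232 -0.3571]
white area 26.0 cen [338.8 102.7] rect [ 5.  7. 90.] xy [0.8098 0.2807]
white area 55083.5 cen [295.8 173.6] rect [457.5 279.9  58.9] xy [0.5912 0.0487]
```

```bash
cat >> h.py <<'E'
def up(f,k=6):
    """upsampled HSV planes (k times)"""
    im=cv2.resize(f["color"],None,fx=k,fy=k,interpolation=cv2.INTER_CUBIC)
    return [x.astype(int) for x in cv2.split(cv2.cvtColor(im,cv2.COLOR_RGB2HSV))]
def cen(c,k=6):
    M=cv2.moments(c); return (np.array([M["m10"],M["m01"]])/M["m00"]+.5)/k-.5
def rect(f,c,z,k=6):
    P=np.array([onplane(f,(p+.5)/k-.5,z) for p in c[:,0].astype(float)])
    (x,y),(w,h),a=cv2.minAreaRect((P*1000).astype(np.float32))
    if w<h: w,h,a=h,w,a+90
    return np.round([x,y,w,h,(a+90)%180-90],1)   # mm, long side's direction in deg
E
python3 - <<'E'
from h import *
d=pickle.load(open("f0.pkl","rb"))
R={}
for n in d:
    f=d[n];H,S,V=up(f);top=n=="top"
    if top: m=dict(felt=(abs(H-22)<6)&(S>60)&(V>128),vase=(abs(H-72)<18)&(S>105),brush=(abs(H-12)<9)&(S>130),stop=((H<6)|(H>174))&(S>150),white=(S<60)&(V>138),wood=(H<16)&(S>60)&(S<210)&(V<95)&(V>20))
    else: m=dict(felt=(abs(H-24)<6)&(S>32)&(V>165),vase=(abs(H-72)<18)&(S>80),brush=(abs(H-12)<7)&(S>85)&(V>100),stop=((H<6)|(H>174))&(S>105),white=(V>188)&(S<40),dark=(V<75)&(S<70))
    for k in m:
        for c in blobs(m[k],12*36):
            u=cen(c);A=cv2.contourArea(c)/36
            if A>3000 or not((90<u[1]<270 and 50<u[0]<440) if top else (85<u[1] and 170<u[0]<400)): continue
            z={"felt":.0245,"vase":.03,"brush":.016,"stop":.052,"white":.016,"wood":.027,"dark":.02}[k]
            x=onplane(f,u,z); R.setdefault(k,{}).setdefault(n,[]).append((u,x))
            print(n,k,int(A),np.round(u,1),"xy",np.round(x*1000,1),"rect",rect(f,c,z) if k in("felt","brush","white","wood") else "")
for k in R:
    for u,x in R[k].get("top",[]):
        for w,y in R[k].get("side",[]):
            if np.hypot(*(x-y))<.03:
                p,e=tri(d["top"],u,d["side"],w); print(k,"tri mm",np.round(p*1000,1),"gap",round(e*1000,1))
I=d["top"]["color"][115:280,300:415,::-1];J=d["side"]["color"][205:350,195:395,::-1]
I=cv2.resize(I,(400,574),interpolation=cv2.INTER_CUBIC);J=cv2.resize(J,(400,290),interpolation=cv2.INTER_CUBIC)
cv2.imwrite("pics/crop1.png",np.hstack([I,np.vstack([J,np.zeros((284,400,3),np.uint8)])]))
E
```

```text
top felt 355 [166.3 204.2] xy [443.5 182.1] rect [443.5 182.1  44.7  44.6  10.1]
top felt 316 [107.4 198.6] xy [453.2 320.9] rect [453.3 320.9  47.4  47.2  34.1]
top felt 24 [313.  135.3] xy [ 612.6 -154.4] rect [ 612.7 -153.9   20.    11.9  -55.8]
top felt 135 [179.5 134.2] xy [607.5 157.6] rect [607.7 157.6  31.3  30.8  -4.8]
top felt 17 [356.5 129.4] xy [ 630.3 -258.4] rect [ 629.6 -258.3   22.4   11.   -51. ]
top felt 31 [305.6 130.6] xy [ 623.5 -137.1] rect [ 624.  -137.    22.7   17.6   56.8]
top felt 399 [101.4 129.2] xy [616.7 344.3] rect [616.7 344.4  80.5  30.4  82.8]
top vase 452 [335.9 258.7] xy [ 327.1 -209.6] rect 
top vase 418 [321.8 203.6] xy [ 452.6 -175.4] rect 
top brush 1038 [166.8 204.5] xy [443.2 182.6] rect [443.4 182.7  77.4  75.4 -79.8]
top brush 847 [108.  198.8] xy [453.1 322.3] rect [453.1 322.5  78.6  77.1  69.2]
top brush 27 [395.  141.7] xy [ 605.8 -355. ] rect [ 605.9 -354.5   22.5   14.    69.9]
top brush 168 [352.4 132.5] xy [ 624.3 -250.6] rect [ 624.6 -250.8   56.4   19.4  -53.7]
top brush 415 [312.2 138.1] xy [ 607.8 -154. ] rect [ 609.1 -155.2   
[... 3342 characters left out ...]
 [443.2 182.2  24.2] gap 0.7
felt tri mm [453.  321.   24.3] gap 0.5
felt tri mm [607.2 157.7  24.3] gap 0.6
felt tri mm [616.6 344.5  23.9] gap 0.5
vase tri mm [ 326.6 -211.6   21.4] gap 0.5
vase tri mm [ 450.7 -173.4   39.7] gap 2.9
brush tri mm [433.5 180.   33.8] gap 18.0
brush tri mm [452.2 320.7  20.8] gap 1.4
brush tri mm [ 625.9 -252.1   10.8] gap 0.9
brush tri mm [ 608.1 -154.5   11.4] gap 1.3
brush tri mm [616.5 155.8  19.3] gap 17.5
stop tri mm [ 598.2 -342.4   48.7] gap 0.9
white tri mm [ 424.4 -356.    28.4] gap 0.8
white tri mm [426.6  -6.5  21. ] gap 20.7
white tri mm [436.4  -7.5  26.1] gap 0.9
white tri mm [446.2  -9.3  26.4] gap 19.1
white tri mm [436.2  -7.6  53.9] gap 0.6
```

View pics/crop1.png

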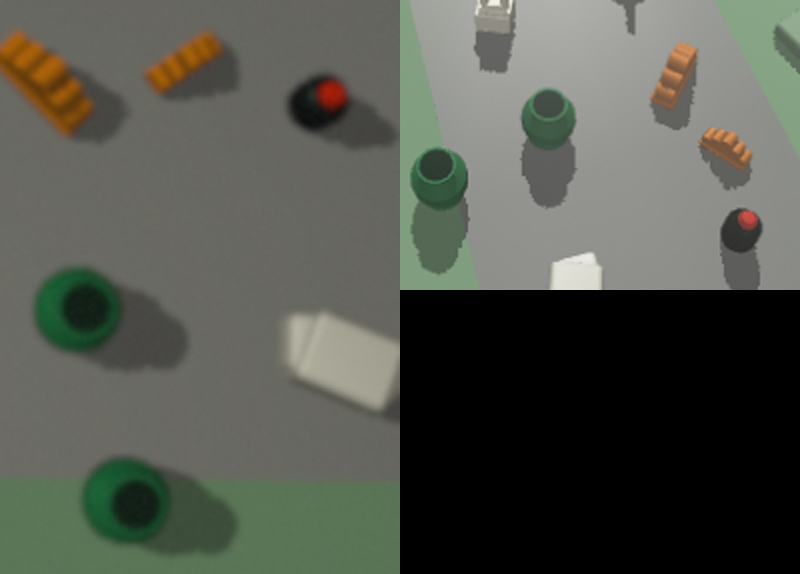

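The enlarged crop shows two green vases. The upper one, at about (0.452, -0.175), is about 0.485 m from the base, against 0.39 m for the other, so it is the one to take. The longer brush rest on the left, about 78 mm and centred near (0.608, -0.154), is the larger of the two.

```bash
cat > go.py <<'E'
# usage: go.py x y z yaw  -> shift in 30 mm units along tool axes at current yaw and at target yaw, turn in 6 deg units
import sys,numpy as np
from plant import bot
from scipy.spatial.transform import Rotation as Ro
s=bot.sense();w=s["orientation"];R=Ro.from_quat([*w[1:],w[0]]).as_matrix()
yaw=np.degrees(np.arctan2(R[1,0],R[0,0]))
print("pos",np.round(s["tool_pos"]*1000,1),"yaw",round(yaw,2),"tilt",np.round(np.degrees(R[:2,2]),2),"gap",round(s["finger_gap"]*1000,1),"F",np.round(s["contact_force"],1),"grip",round(s["grip_force"],1),"t",s["time_s"],"q6",round(s["q"][5],2))
if len(sys.argv)>4:
    t=np.array(list(map(float,sys.argv[1:5])));d=(t[:3]-s["tool_pos"]*1000)/30
    for n,a in(("now",yaw),("then",t[3])):
        c,q=np.cos(np.radians(a)),np.sin(np.radians(a)); print(n,np.round([c*d[0]+q*d[1],q*d[0]-c*d[1],-d[2]],2))
    print("turn rz",round((yaw-t[3])/6,2))
E
python3 go.py 452.5 -175.4 200 13.9
```

```text
pos [ 161.5 -654.8  301.5] yaw 13.85 tilt [-0.02  0.12] gap 88.3 F [-0.  -0.5 -0.1] grip 0.0 t 0.1 q6 -0.04
now [ 13.24 -13.19   3.38]
then [ 13.25 -13.18   3.38]
turn rz -0.01
```

Call:
play_rows([
  {"delta_pos": [0.9, -0.9, 0], "rot": [0, 0, 0], "hand": 1},
  {"delta_pos": [0.9, -0.9, 0.2], "rot": [0, 0, 0], "hand": 1},
  {"delta_pos": [0.9, -0.9, 0.2], "rot": [0, 0, 0], "hand": 1},
  {"delta_pos": [0.9, -0.9, 0.2], "rot": [0, 0, 0], "hand": 1},
  {"delta_pos": [0.9, -0.9, 0.2], "rot": [0, 0, 0], "hand": 1},
  {"delta_pos": [0.9, -0.9, 0.2], "rot": [0, 0, 0], "hand": 1},
  {"delta_pos": [0.9, -0.9, 0.2], "rot": [0, 0, 0], "hand": 1},
  {"delta_pos": [0.9, -0.9, 0.2], "rot": [0, 0, 0], "hand": 1},
  {"delta_pos": [0.9, -0.9, 0.2], "rot": [0, 0, 0], "hand": 1},
  {"delta_pos": [0.9, -0.9, 0.2], "rot": [0, 0, 0], "hand": 1},
  {"delta_pos": [0.9, -0.9, 0.2], "rot": [0, 0, 0], "hand": 1},
  {"delta_pos": [0.9, -0.9, 0.2], "rot": [0, 0, 0], "hand": 1},
])

```text
time_s: 1.3
tool_pos: [0.3989, -0.2616, 0.2362]
orientation: [-0.0, 0.993, 0.121, -0.0]
contact_force: [-0.7, -0.5, 0.6]
finger_gap: 0.0879
grip_force: 0.0
```

Call:
play_rows([
  {"delta_pos": [0.9, -0.9, 0.2], "rot": [0, 0, 0], "hand": 1},
  {"delta_pos": [0.9, -0.9, 0.2], "rot": [0, 0, 0], "hand": 1},
  {"delta_pos": [0.4, -0.4, 0.2], "rot": [0, 0, 0], "hand": 1},
  {"delta_pos": [0.2, -0.2, 0.2], "rot": [0, 0, 0], "hand": 1},
  {"delta_pos": [0, 0, 0], "rot": [0, 0, 0], "hand": 1},
  {"delta_pos": [0, 0, 0], "rot": [0, 0, 0], "hand": 1},
])

```text
time_s: 1.9
tool_pos: [0.4508, -0.1765, 0.2124]
orientation: [-0.0, 0.993, 0.121, -0.0]
contact_force: [0.2, -0.2, 0.3]
finger_gap: 0.0882
grip_force: 0.0
```

```bash
python3 go.py 452.5 -175.4 75 13.9
```

```text
pos [ 450.8 -176.5  212.4] yaw 13.85 tilt [-0.05 -0.01] gap 88.2 F [ 0.2 -0.2  0.3] grip 0.0 t 1.9 q6 0.91
now [ 0.06 -0.02  4.58]
then [ 0.06 -0.02  4.58]
turn rz -0.01
```

Call:
play_rows([
  {"delta_pos": [0.06, -0.02, 0.7], "rot": [0, 0, 0], "hand": 1},
  {"delta_pos": [0, 0, 0.9], "rot": [0, 0, 0], "hand": 1},
  {"delta_pos": [0, 0, 0.9], "rot": [0, 0, 0], "hand": 1},
  {"delta_pos": [0, 0, 0.9], "rot": [0, 0, 0], "hand": 1},
  {"delta_pos": [0, 0, 0.7], "rot": [0, 0, 0], "hand": 1},
  {"delta_pos": [0, 0, 0.4], "rot": [0, 0, 0], "hand": 1},
  {"delta_pos": [0, 0, 0.08], "rot": [0, 0, 0], "hand": 1},
  {"delta_pos": [0, 0, 0], "rot": [0, 0, 0], "hand": 1},
  {"delta_pos": [0, 0, 0], "rot": [0, 0, 0], "hand": 0.5},
  {"delta_pos": [0, 0, 0], "rot": [0, 0, 0], "hand": 0.3},
  {"delta_pos": [0, 0, 0], "rot": [0, 0, 0], "hand": 0.1},
  {"delta_pos": [0, 0, 0], "rot": [0, 0, 0], "hand": -0.2},
], squeeze=15)

```text
time_s: 3.1
tool_pos: [0.4532, -0.175, 0.0759]
orientation: [0.0, 0.993, 0.121, 0.0]
contact_force: [-0.3, 3.2, 1.8]
finger_gap: 0.0581
grip_force: 1.4
```

Call:
play_rows([
  {"delta_pos": [0, 0, 0], "rot": [0, 0, 0], "hand": -1},
  {"delta_pos": [0, 0, 0], "rot": [0, 0, 0], "hand": -1},
  {"delta_pos": [0, 0, 0], "rot": [0, 0, 0], "hand": -1},
  {"delta_pos": [0, 0, 0], "rot": [0, 0, 0], "hand": -1},
])

```text
time_s: 3.5
tool_pos: [0.4531, -0.1749, 0.0759]
orientation: [-0.0, 0.993, 0.121, 0.0]
contact_force: [0.1, 1.5, 6.1]
finger_gap: 0.0567
grip_force: 14.7
```

```bash
python3 go.py 453 321 220 13.9
```

```text
pos [ 453.1 -174.9   75.9] yaw 13.86 tilt [0.02 0.01] gap 56.7 F [0.1 1.5 6.1] grip 14.7 t 3.5 q6 0.91
now [  3.95 -16.05  -4.8 ]
then [  3.97 -16.05  -4.8 ]
turn rz -0.01
```

Call:
play_rows([
  {"delta_pos": [0, 0, -0.2], "rot": [0, 0, 0], "hand": -1},
  {"delta_pos": [0, 0, -0.4], "rot": [0, 0, 0], "hand": -1},
  {"delta_pos": [0, 0, -0.4], "rot": [0, 0, 0], "hand": -1},
  {"delta_pos": [0, 0, 0], "rot": [0, 0, 0], "hand": -1},
  {"delta_pos": [0, 0, 0], "rot": [0, 0, 0], "hand": -1},
], squeeze=20)

```text
time_s: 4.0
tool_pos: [0.4533, -0.1753, 0.1061]
orientation: [0.0, 0.993, 0.121, 0.001]
contact_force: [-0.5, 0.4, -2.8]
finger_gap: 0.0566
grip_force: 20.0
```

```bash
python3 go.py 453 321 220 13.9; python3 - <<'E'
from plant import bot
from h import *
f=bot.grab_frame("side");cv2.imwrite("pics/s1.png",cv2.resize(f["color"][170:330,180:380,::-1],(800,640)[:2] if 0 else (750,600),interpolation=cv2.INTER_CUBIC))
E
```

```text
pos [ 453.3 -175.3  106.1] yaw 13.85 tilt [ 0.09 -0.04] gap 56.6 F [-0.5  0.4 -2.8] grip 20.0 t 4.0 q6 0.91
now [  3.95 -16.07  -3.8 ]
then [  3.96 -16.06  -3.8 ]
turn rz -0.01
```

View pics/s1.png

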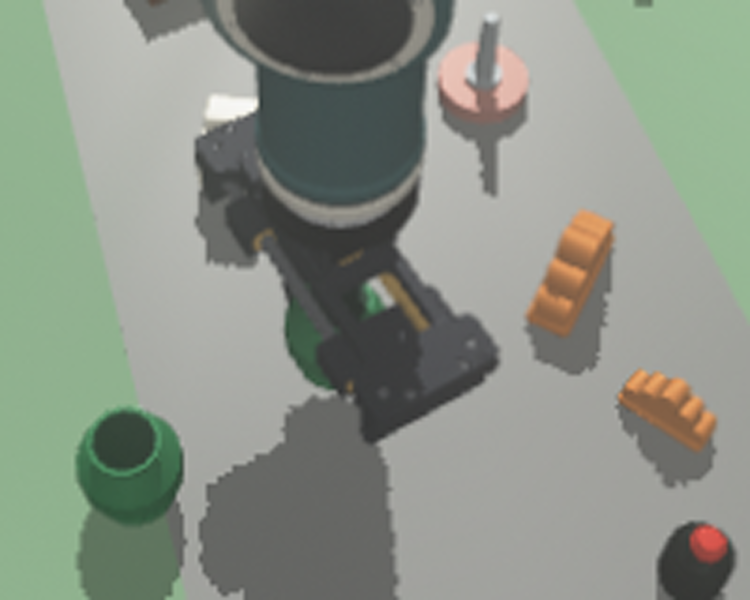

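Call:
play_rows([
  {"delta_pos": [0, 0, -0.5], "rot": [0, 0, 0], "hand": -1},
  {"delta_pos": [0, 0, -0.8], "rot": [0, 0, 0], "hand": -1},
  {"delta_pos": [0.06, -0.25, -0.8], "rot": [0, 0, 0], "hand": -1},
  {"delta_pos": [0.12, -0.5, -0.5], "rot": [0, 0, 0], "hand": -1},
  {"delta_pos": [0.2, -0.8, -0.2], "rot": [0, 0, 0], "hand": -1},
  {"delta_pos": [0.23, -0.93, 0], "rot": [0, 0, 0], "hand": -1},
  {"delta_pos": [0.23, -0.93, 0], "rot": [0, 0, 0], "hand": -1},
  {"delta_pos": [0.23, -0.93, 0], "rot": [0, 0, 0], "hand": -1},
  {"delta_pos": [0.23, -0.93, 0], "rot": [0, 0, 0], "hand": -1},
  {"delta_pos": [0.23, -0.93, 0], "rot": [0, 0, 0], "hand": -1},
  {"delta_pos": [0.23, -0.93, 0], "rot": [0, 0, 0], "hand": -1},
  {"delta_pos": [0.23, -0.93, 0], "rot": [0, 0, 0], "hand": -1},
])

```text
time_s: 5.25
tool_pos: [0.4522, 0.0751, 0.1886]
orientation: [0.0, 0.993, 0.121, -0.001]
contact_force: [0.5, -0.4, -3.4]
finger_gap: 0.057
grip_force: 20.0
```

Call:
play_rows([
  {"delta_pos": [0.23, -0.93, 0], "rot": [0, 0, 0], "hand": -1},
  {"delta_pos": [0.23, -0.93, 0], "rot": [0, 0, 0], "hand": -1},
  {"delta_pos": [0.23, -0.93, 0], "rot": [0, 0, 0], "hand": -1},
  {"delta_pos": [0.23, -0.93, 0], "rot": [0, 0, 0], "hand": -1},
  {"delta_pos": [0.23, -0.93, 0], "rot": [0, 0, 0], "hand": -1},
  {"delta_pos": [0.23, -0.93, 0], "rot": [0, 0, 0], "hand": -1},
  {"delta_pos": [0.23, -0.93, 0], "rot": [0, 0, 0], "hand": -1},
  {"delta_pos": [0.18, -0.8, 0], "rot": [0, 0, 0], "hand": -1},
  {"delta_pos": [0.15, -0.6, 0], "rot": [0, 0, 0], "hand": -1},
  {"delta_pos": [0, 0, 0], "rot": [0, 0, 0], "hand": -1},
  {"delta_pos": [0, 0, 0], "rot": [0, 0, 0], "hand": -1},
])

```text
time_s: 6.35
tool_pos: [0.4523, 0.318, 0.1887]
orientation: [0.001, 0.993, 0.121, -0.001]
contact_force: [-1.2, -0.3, -2.5]
finger_gap: 0.0568
grip_force: 20.0
```

```bash
python3 go.py 453.5 321.1 100.5 13.9
```

```text
pos [452.3 318.  188.7] yaw 13.91 tilt [-0.06 -0.08] gap 56.8 F [-1.2 -0.3 -2.5] grip 20.0 t 6.35 q6 1.9
now [ 0.06 -0.09  2.94]
then [ 0.06 -0.09  2.94]
turn rz 0.0
```

Call:
play_rows([
  {"delta_pos": [0.06, -0.09, 0.4], "rot": [0, 0, 0], "hand": -1},
  {"delta_pos": [0, 0, 0.7], "rot": [0, 0, 0], "hand": -1},
  {"delta_pos": [0, 0, 0.7], "rot": [0, 0, 0], "hand": -1},
  {"delta_pos": [0, 0, 0.6], "rot": [0, 0, 0], "hand": -1},
  {"delta_pos": [0, 0, 0.35], "rot": [0, 0, 0], "hand": -1},
  {"delta_pos": [0, 0, 0], "rot": [0, 0, 0], "hand": -1},
  {"delta_pos": [0, 0, 0], "rot": [0, 0, 0], "hand": -1},
])

```text
time_s: 7.05
tool_pos: [0.454, 0.3211, 0.1068]
orientation: [0.0, 0.993, 0.12, -0.0]
contact_force: [0.4, 0.8, -2.5]
finger_gap: 0.0567
grip_force: 20.0
```

```bash
python3 go.py 453.5 321.1 100 13.9; python3 - <<'E'
from plant import bot
from h import *
f=bot.grab_frame("side");g=bot.grab_frame("top");A=cv2.resize(f["color"][70:190,170:330,::-1],(400,300),interpolation=cv2.INTER_CUBIC)
B=cv2.resize(g["color"][140:260,30:190,::-1],(400,300),interpolation=cv2.INTER_CUBIC)
cv2.imwrite("pics/s2.png",np.hstack([A,B]))
E
```

```text
pos [454.  321.1 106.8] yaw 13.82 tilt [-0. -0.] gap 56.7 F [ 0.4  0.8 -2.5] grip 20.0 t 7.05 q6 1.9
now [-0.02 -0.    0.23]
then [-0.02 -0.    0.23]
turn rz -0.01
```

View pics/s2.png

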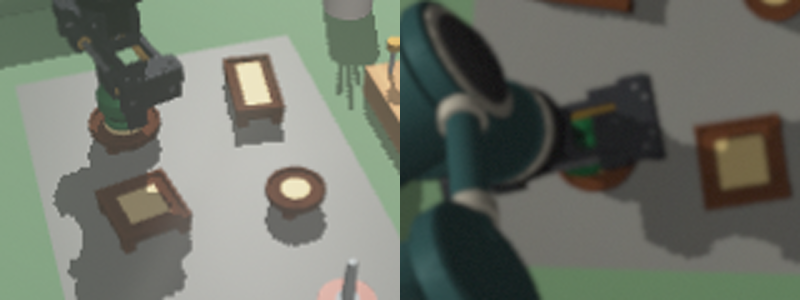

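The gripper holds the vase over the large round stand, at (120,120) in the left half, and it looks centred. Lowering gently.

Call:
play_rows([
  {"delta_pos": [-0.02, 0, 0.08], "rot": [0, 0, 0], "hand": -1},
  {"delta_pos": [0, 0, 0.06], "rot": [0, 0, 0], "hand": -1},
  {"delta_pos": [0, 0, 0.03], "rot": [0, 0, 0], "hand": -1},
  {"delta_pos": [0, 0, 0], "rot": [0, 0, 0], "hand": -1},
  {"delta_pos": [0, 0, 0], "rot": [0, 0, 0], "hand": -1},
])

```text
time_s: 7.65
tool_pos: [0.4531, 0.3213, 0.1017]
orientation: [-0.0, 0.993, 0.121, 0.0]
contact_force: [0.5, -0.2, -3.0]
finger_gap: 0.0565
grip_force: 20.0
```

```bash
python3 go.py 453.5 321.1 100 13.9
```

```text
pos [453.1 321.3 101.7] yaw 13.86 tilt [0. 0.] gap 56.5 F [ 0.5 -0.2 -3. ] grip 20.0 t 7.65 q6 1.9
now [0.01 0.01 0.06]
then [0.01 0.01 0.06]
turn rz -0.01
```

Call:
play_rows([
  {"delta_pos": [0.01, 0, 0.03], "rot": [0, 0, 0], "hand": -1},
  {"delta_pos": [0, 0, 0.02], "rot": [0, 0, 0], "hand": -1},
  {"delta_pos": [0, 0, 0.01], "rot": [0, 0, 0], "hand": -1},
  {"delta_pos": [0, 0, 0], "rot": [0, 0, 0], "hand": -1},
  {"delta_pos": [0, 0, 0], "rot": [0, 0, 0], "hand": -1},
])

```text
time_s: 8.15
tool_pos: [0.4535, 0.3213, 0.1]
orientation: [-0.0, 0.993, 0.121, 0.0]
contact_force: [-0.4, -0.0, -1.7]
finger_gap: 0.0568
grip_force: 20.0
```

```bash
python3 go.py 453.5 321.1 100 13.9
```

```text
pos [453.5 321.3 100. ] yaw 13.85 tilt [0. 0.] gap 56.8 F [-0.4 -0.  -1.7] grip 20.0 t 8.15 q6 1.9
now [-0.    0.01  0.  ]
then [-0.    0.01  0.  ]
turn rz -0.01
```

Call:
play_rows([
  {"delta_pos": [0, 0, 0.02], "rot": [0, 0, 0], "hand": -1},
  {"delta_pos": [0, 0, 0], "rot": [0, 0, 0], "hand": -1},
  {"delta_pos": [0, 0, 0], "rot": [0, 0, 0], "hand": 0.3},
  {"delta_pos": [0, 0, 0], "rot": [0, 0, 0], "hand": 0.4},
  {"delta_pos": [0, 0, 0], "rot": [0, 0, 0], "hand": 0.6},
  {"delta_pos": [0, 0, 0], "rot": [0, 0, 0], "hand": 0.9},
  {"delta_pos": [0, 0, 0], "rot": [0, 0, 0], "hand": 1},
  {"delta_pos": [0, 0, 0], "rot": [0, 0, 0], "hand": 1},
  {"delta_pos": [0, 0, -0.3], "rot": [0, 0, 0], "hand": 1},
  {"delta_pos": [0, 0, -0.7], "rot": [0, 0, 0], "hand": 1},
  {"delta_pos": [0, 0, -0.9], "rot": [0, 0, 0], "hand": 1},
  {"delta_pos": [0, 0, -0.9], "rot": [0, 0, 0], "hand": 1},
])

```text
time_s: 9.35
tool_pos: [0.4533, 0.3212, 0.1845]
orientation: [0.0, 0.993, 0.121, -0.0]
contact_force: [1.4, -0.8, 0.9]
finger_gap: 0.0879
grip_force: 0.0
```

```bash
python3 go.py 436.6 -7.6 190 65.5
```

```text
pos [453.3 321.2 184.5] yaw 13.85 tilt [-0.02 -0.01] gap 87.9 F [ 1.4 -0.8  0.9] grip 0.0 t 9.35 q6 1.9
now [-3.16 10.51 -0.18]
then [-10.2    4.04  -0.18]
turn rz -8.61
```

Call:
play_rows([
  {"delta_pos": [-0.26, 0.88, -0.02], "rot": [0, 0, 0], "hand": 1},
  {"delta_pos": [-0.26, 0.88, -0.02], "rot": [0, 0, 0], "hand": 1},
  {"delta_pos": [-0.26, 0.88, -0.02], "rot": [0, 0, 0], "hand": 1},
  {"delta_pos": [-0.26, 0.88, -0.02], "rot": [0, 0, 0], "hand": 1},
  {"delta_pos": [-0.26, 0.88, -0.02], "rot": [0, 0, 0], "hand": 1},
  {"delta_pos": [-0.26, 0.88, -0.02], "rot": [0, 0, 0], "hand": 1},
  {"delta_pos": [-0.26, 0.88, 0], "rot": [0, 0, 0], "hand": 1},
  {"delta_pos": [-0.26, 0.88, 0], "rot": [0, 0, 0], "hand": 1},
  {"delta_pos": [-0.26, 0.88, 0], "rot": [0, 0, 0], "hand": 1},
  {"delta_pos": [-0.26, 0.88, 0], "rot": [0, 0, 0], "hand": 1},
  {"delta_pos": [-0.26, 0.88, 0], "rot": [0, 0, 0], "hand": 1},
  {"delta_pos": [-0.26, 0.83, 0], "rot": [0, 0, 0], "hand": 1},
])

```text
time_s: 10.55
tool_pos: [0.4381, -0.0084, 0.1877]
orientation: [0.0, 0.993, 0.121, 0.001]
contact_force: [-0.8, -0.9, -0.1]
finger_gap: 0.0885
grip_force: 0.0
```

Call:
play_rows([
  {"delta_pos": [0, 0, 0], "rot": [0, 0, -0.8], "hand": 1},
  {"delta_pos": [0, 0, 0], "rot": [0, 0, -1], "hand": 1},
  {"delta_pos": [0, 0, 0], "rot": [0, 0, -1], "hand": 1},
  {"delta_pos": [0, 0, 0], "rot": [0, 0, -1], "hand": 1},
  {"delta_pos": [0, 0, 0], "rot": [0, 0, -1], "hand": 1},
  {"delta_pos": [0, 0, 0], "rot": [0, 0, -1], "hand": 1},
  {"delta_pos": [0, 0, 0], "rot": [0, 0, -1], "hand": 1},
  {"delta_pos": [0, 0, 0], "rot": [0, 0, -1], "hand": 1},
  {"delta_pos": [0, 0, 0], "rot": [0, 0, -0.81], "hand": 1},
  {"delta_pos": [0, 0, 0], "rot": [0, 0, 0], "hand": 1},
  {"delta_pos": [0, 0, 0], "rot": [0, 0, 0], "hand": 1},
])

```text
time_s: 11.65
tool_pos: [0.4382, -0.0072, 0.1874]
orientation: [0.0, 0.842, 0.54, 0.0]
contact_force: [0.1, 0.2, -0.3]
finger_gap: 0.088
grip_force: 0.0
```

```bash
python3 go.py 436.6 -7.6 71.5 65.5; python3 - <<'E'
from plant import bot
from h import *
d={n:bot.grab_frame(n) for n in("top","side")}
pickle.dump(d,open("f1.pkl","wb"))
A=cv2.resize(d["side"]["color"][70:190,170:330,::-1],(400,300),interpolation=cv2.INTER_CUBIC)
B=cv2.resize(d["top"]["color"][140:260,30:190,::-1],(400,300),interpolation=cv2.INTER_CUBIC)
cv2.imwrite("pics/s3.png",np.hstack([A,B]))
U={}
for n,s in(("top",105),("side",80)):
    H,S,V=up(d[n]);m=(abs(H-72)<18)&(S>s)
    for c in blobs(m,60*36):
        u=cen(c); x=onplane(d[n],u,.054)
        print(n,int(cv2.contourArea(c)/36),np.round(u,1),np.round(x*1000,1))
E
```

```text
pos [438.2  -7.2 187.4] yaw 65.39 tilt [ 0.04 -0.  ] gap 88.0 F [ 0.1  0.2 -0.3] grip 0.0 t 11.65 q6 0.36
now [-0.03 -0.04  3.86]
then [-0.03 -0.04  3.86]
turn rz -0.02
top 439 [336.  258.9] [ 328.9 -204.6]
top 458 [103.6 198.1] [452.6 319.3]
side 428 [214.4 297.5] [ 326.2 -228.4]
```

View pics/s3.png

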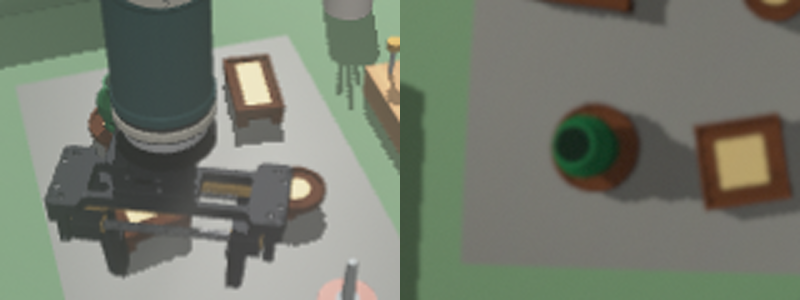

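The vase stands upright on the large round stand, at (575,150) in the right half. I'll check its centring with a clear view while I go on to the seal.

Call:
play_rows([
  {"delta_pos": [-0.03, -0.04, 0.6], "rot": [0, 0, -0.02], "hand": 1},
  {"delta_pos": [0, 0, 0.9], "rot": [0, 0, 0], "hand": 1},
  {"delta_pos": [0, 0, 0.9], "rot": [0, 0, 0], "hand": 1},
  {"delta_pos": [0, 0, 0.8], "rot": [0, 0, 0], "hand": 1},
  {"delta_pos": [0, 0, 0.5], "rot": [0, 0, 0], "hand": 0.7},
  {"delta_pos": [0, 0, 0.14], "rot": [0, 0, 0], "hand": 0.4},
  {"delta_pos": [0, 0, 0], "rot": [0, 0, 0], "hand": 0.2},
  {"delta_pos": [0, 0, 0], "rot": [0, 0, 0], "hand": 0.05},
  {"delta_pos": [0, 0, 0], "rot": [0, 0, 0], "hand": -0.1},
  {"delta_pos": [0, 0, 0], "rot": [0, 0, 0], "hand": -1},
  {"delta_pos": [0, 0, 0], "rot": [0, 0, 0], "hand": -1},
  {"delta_pos": [0, 0, 0], "rot": [0, 0, 0], "hand": -1},
], squeeze=15)

```text
time_s: 12.95
tool_pos: [0.4375, -0.0076, 0.0727]
orientation: [0.001, 0.84, 0.542, 0.001]
contact_force: [-1.8, -0.5, 5.7]
finger_gap: 0.0416
grip_force: 15.0
```

```bash
python3 go.py 443.2 182.1 190 100.1; python3 - <<'E'
from h import *
for fn,box in(("f1.pkl",[(75,175,130,225)]),("f0.pkl",[(300,180,345,228)])):
    f=pickle.load(open(fn,"rb"))["top"];H,S,V=up(f,6)
    for x0,y0,x1,y1 in box:
        for s in (85,105,125):
            m=np.zeros(H.shape,bool);r=np.s_[y0*6:y1*6,x0*6:x1*6]
            m[r]=((abs(H-72)<18)&(S>s))[r]; c=cv2.convexHull(max(blobs(m),key=cv2.contourArea))
            z=.054 if fn[1]=="1" else .03
            P=np.array([onplane(f,(p+.5)/6-.5,z) for p in c[:,0].astype(float)])
            print(fn,s,np.round(onplane(f,cen(c),z)*1000,1),rect(f,c,z)[2:], "y range",np.round(1000*P.min(0),1),np.round(1000*P.max(0),1))
        m=np.zeros(H.shape,bool);m[r]=(V<42)[r];c=max(blobs(m),key=cv2.contourArea);print("mouth",np.round(onplane(f,cen(c),z+.03)*1000,1),rect(f,c,z+.03))
E
```

```text
pos [437.5  -7.6  72.7] yaw 65.63 tilt [ 0.11 -0.01] gap 41.6 F [-1.8 -0.5  5.7] grip 15.0 t 12.95 q6 0.35
now [ 5.84 -2.43 -3.91]
then [ 6.19  1.3  -3.91]
turn rz -5.74
f1.pkl 85 [452.6 319.5] [58.3 53.7 86.8] y range [426.  289.5] [480.  347.5]
f1.pkl 105 [452.6 319.3] [56.4 53.7 86.8] y range [426. 290.] [480.  346.2]
f1.pkl 125 [452.6 319. ] [53.6 51.7 82.5] y range [426.8 290.9] [478.9 345.3]
mouth [452.5 319.4] [452.7 319.6  24.2  24.1 -42. ]
f0.pkl 85 [ 452.6 -175.5] [55.2 54.  57.6] y range [ 425.6 -203.7] [ 479.6 -147.9]
f0.pkl 105 [ 452.6 -175.5] [53.4 53.4 46.2] y range [ 426.3 -202.9] [ 479.  -148.3]
f0.pkl 125 [ 452.6 -175.4] [ 52.3  52.1 -43.8] y range [ 426.7 -202.1] [ 478.5 -148.7]
mouth [ 452.5 -175.4] [ 452.6 -175.6   26.6   26.   -89.4]
```

Call:
play_rows([
  {"delta_pos": [0, 0, -0.2], "rot": [0, 0, 0], "hand": -1},
  {"delta_pos": [0, 0, -0.4], "rot": [0, 0, 0], "hand": -1},
  {"delta_pos": [0, 0, -0.6], "rot": [0, 0, -0.3], "hand": -1},
  {"delta_pos": [0, 0, -0.9], "rot": [0, 0, -0.9], "hand": -1},
  {"delta_pos": [0, 0, -0.9], "rot": [0, 0, -0.9], "hand": -1},
  {"delta_pos": [0, 0, -0.7], "rot": [0, 0, -0.9], "hand": -1},
  {"delta_pos": [0, 0, -0.21], "rot": [0, 0, -0.9], "hand": -1},
  {"delta_pos": [0, 0, 0], "rot": [0, 0, -0.9], "hand": -1},
  {"delta_pos": [0, 0, 0], "rot": [0, 0, -0.7], "hand": -1},
  {"delta_pos": [0, 0, 0], "rot": [0, 0, -0.24], "hand": -1},
  {"delta_pos": [0.4, 0.08, 0], "rot": [0, 0, 0], "hand": -1},
  {"delta_pos": [0.7, 0.15, 0], "rot": [0, 0, 0], "hand": -1},
], squeeze=20)

```text
time_s: 14.15
tool_pos: [0.4374, 0.0264, 0.1891]
orientation: [-0.0, 0.644, 0.765, -0.0]
contact_force: [-0.1, 0.4, -1.9]
finger_gap: 0.0418
grip_force: 20.0
```

Call:
play_rows([
  {"delta_pos": [0.9, 0.19, 0], "rot": [0, 0, 0], "hand": -1},
  {"delta_pos": [0.9, 0.19, 0], "rot": [0, 0, 0], "hand": -1},
  {"delta_pos": [0.9, 0.19, 0], "rot": [0, 0, 0], "hand": -1},
  {"delta_pos": [0.9, 0.19, 0], "rot": [0, 0, 0], "hand": -1},
  {"delta_pos": [0.8, 0.17, 0], "rot": [0, 0, 0], "hand": -1},
  {"delta_pos": [0.5, 0.1, 0], "rot": [0, 0, 0], "hand": -1},
  {"delta_pos": [0.19, 0.04, 0], "rot": [0, 0, 0], "hand": -1},
  {"delta_pos": [0, 0, 0], "rot": [0, 0, 0], "hand": -1},
  {"delta_pos": [0, 0, 0], "rot": [0, 0, 0], "hand": -1},
])

```text
time_s: 15.05
tool_pos: [0.4422, 0.1819, 0.1888]
orientation: [-0.0, 0.642, 0.766, -0.0]
contact_force: [-0.5, 0.2, -2.5]
finger_gap: 0.0419
grip_force: 20.0
```

```bash
python3 go.py 443.4 182.5 97 100.1
```

```text
pos [442.2 181.9 188.8] yaw 100.07 tilt [-0.03 -0.03] gap 41.9 F [-0.5  0.2 -2.5] grip 20.0 t 15.05 q6 0.16
now [0.01 0.04 3.06]
then [0.01 0.04 3.06]
turn rz -0.01
```

Call:
play_rows([
  {"delta_pos": [0.01, 0.04, 0.4], "rot": [0, 0, 0], "hand": -1},
  {"delta_pos": [0, 0, 0.8], "rot": [0, 0, 0], "hand": -1},
  {"delta_pos": [0, 0, 0.8], "rot": [0, 0, 0], "hand": -1},
  {"delta_pos": [0, 0, 0.5], "rot": [0, 0, 0], "hand": -1},
  {"delta_pos": [0, 0, 0.3], "rot": [0, 0, 0], "hand": -1},
  {"delta_pos": [0, 0, 0.12], "rot": [0, 0, 0], "hand": -1},
  {"delta_pos": [0, 0, 0], "rot": [0, 0, 0], "hand": -1},
  {"delta_pos": [0, 0, 0], "rot": [0, 0, 0], "hand": -1},
])

```text
time_s: 15.85
tool_pos: [0.4443, 0.1827, 0.1021]
orientation: [0.0, 0.642, 0.766, 0.001]
contact_force: [0.7, -0.5, -2.5]
finger_gap: 0.0417
grip_force: 20.0
```

```bash
python3 go.py 443.4 182.5 97 100.1;  python3 - <<'E'
from plant import bot
from h import *
d={n:bot.grab_frame(n) for n in("top","side")}
pickle.dump(d,open("f2.pkl","wb"))
A=cv2.resize(d["side"]["color"][70:190,170:330,::-1],(400,300),interpolation=cv2.INTER_CUBIC)
B=cv2.resize(d["top"]["color"][140:260,70:230,::-1],(400,300),interpolation=cv2.INTER_CUBIC)
cv2.imwrite("pics/s4.png",np.hstack([A,B]))
E
```

```text
pos [444.3 182.7 102.1] yaw 100.05 tilt [0.07 0.03] gap 41.7 F [ 0.7 -0.5 -2.5] grip 20.0 t 15.85 q6 0.16
now [-0.   -0.03  0.17]
then [-0.   -0.03  0.17]
turn rz -0.01
```

View pics/s4.png

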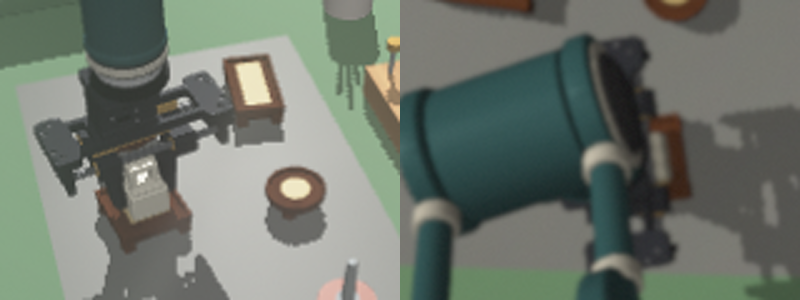

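The seal is held square above the square stand, at (145,190) in the left half. Lowering it the last few millimetres.

Call:
play_rows([
  {"delta_pos": [0, -0.02, 0.08], "rot": [0, 0, 0], "hand": -1},
  {"delta_pos": [0, 0, 0.05], "rot": [0, 0, 0], "hand": -1},
  {"delta_pos": [0, 0, 0.03], "rot": [0, 0, 0], "hand": -1},
  {"delta_pos": [0, 0, 0.01], "rot": [0, 0, 0], "hand": -1},
  {"delta_pos": [0, 0, 0], "rot": [0, 0, 0], "hand": -1},
])

```text
time_s: 16.45
tool_pos: [0.443, 0.1826, 0.0967]
orientation: [-0.0, 0.642, 0.766, -0.0]
contact_force: [-2.2, -1.8, 3.0]
finger_gap: 0.0417
grip_force: 20.0
```

```bash
python3 go.py 443.4 182.5 97 100.1
```

```text
pos [443.  182.6  96.7] yaw 100.08 tilt [-0.01 -0.  ] gap 41.7 F [-2.2 -1.8  3. ] grip 20.0 t 16.45 q6 0.16
now [-0.    0.01 -0.01]
then [-0.    0.01 -0.01]
turn rz -0.0
```

Call:
play_rows([
  {"delta_pos": [0, 0, 0], "rot": [0, 0, 0], "hand": -0.05},
  {"delta_pos": [0, 0, 0], "rot": [0, 0, 0], "hand": 0.05},
  {"delta_pos": [0, 0, 0], "rot": [0, 0, 0], "hand": 0.2},
  {"delta_pos": [0, 0, 0], "rot": [0, 0, 0], "hand": 0.5},
  {"delta_pos": [0, 0, 0], "rot": [0, 0, 0], "hand": 0.6},
  {"delta_pos": [0, 0, 0], "rot": [0, 0, 0], "hand": 0.6},
  {"delta_pos": [0, 0, -0.3], "rot": [0, 0, 0], "hand": 0.6},
  {"delta_pos": [0, 0, -0.7], "rot": [0, 0, 0], "hand": 0.6},
  {"delta_pos": [0, 0, -0.9], "rot": [0, 0, 0], "hand": 0.6},
  {"delta_pos": [0, 0, -0.9], "rot": [0, 0, 0], "hand": 0.6},
  {"delta_pos": [0, 0, 0], "rot": [0, 0, 0], "hand": 0.6},
])

```text
time_s: 17.55
tool_pos: [0.4459, 0.1835, 0.1851]
orientation: [0.002, 0.642, 0.766, 0.004]
contact_force: [-0.8, 0.7, 0.5]
finger_gap: 0.0706
grip_force: 0.0
```

```bash
python3 go.py 608.1 -154.5 180 45.5
```

```text
pos [445.9 183.5 185.1] yaw 100.08 tilt [0.47 0.17] gap 70.6 F [-0.8  0.7  0.5] grip 0.0 t 17.55 q6 0.16
now [-12.04   3.35   0.17]
then [-4.25 11.76  0.17]
turn rz 9.1
```

Call:
play_rows([
  {"delta_pos": [-0.92, 0.26, 0.01], "rot": [0, 0, 0], "hand": 0.6},
  {"delta_pos": [-0.92, 0.26, 0.01], "rot": [0, 0, 0], "hand": 0.6},
  {"delta_pos": [-0.92, 0.26, 0.01], "rot": [0, 0, 0], "hand": 0.6},
  {"delta_pos": [-0.92, 0.26, 0.01], "rot": [0, 0, 0], "hand": 0.6},
  {"delta_pos": [-0.92, 0.26, 0.01], "rot": [0, 0, 0], "hand": 0.6},
  {"delta_pos": [-0.92, 0.26, 0.01], "rot": [0, 0, 0], "hand": 0.6},
  {"delta_pos": [-0.92, 0.26, 0.01], "rot": [0, 0, 0], "hand": 0.6},
  {"delta_pos": [-0.92, 0.26, 0.01], "rot": [0, 0, 0], "hand": 0.6},
  {"delta_pos": [-0.92, 0.26, 0.01], "rot": [0, 0, 0], "hand": 0.6},
  {"delta_pos": [-0.92, 0.26, 0.01], "rot": [0, 0, 0], "hand": 0.6},
  {"delta_pos": [-0.92, 0.26, 0.01], "rot": [0, 0, 0], "hand": 0.6},
  {"delta_pos": [-0.92, 0.26, 0.01], "rot": [0, 0, 0], "hand": 0.6},
])

```text
time_s: 18.75
tool_pos: [0.5931, -0.1282, 0.176]
orientation: [-0.001, 0.642, 0.766, -0.0]
contact_force: [-0.2, 0.6, -0.2]
finger_gap: 0.0705
grip_force: 0.0
```

Call:
play_rows([
  {"delta_pos": [-0.92, 0.26, 0.01], "rot": [0, 0, 0], "hand": 0.6},
  {"delta_pos": [0, 0, 0], "rot": [0, 0, 1], "hand": 0.6},
  {"delta_pos": [0, 0, 0], "rot": [0, 0, 1], "hand": 0.6},
  {"delta_pos": [0, 0, 0], "rot": [0, 0, 1], "hand": 0.6},
  {"delta_pos": [0, 0, 0], "rot": [0, 0, 1], "hand": 0.6},
  {"delta_pos": [0, 0, 0], "rot": [0, 0, 1], "hand": 0.6},
  {"delta_pos": [0, 0, 0], "rot": [0, 0, 1], "hand": 0.6},
  {"delta_pos": [0, 0, 0], "rot": [0, 0, 1], "hand": 0.6},
  {"delta_pos": [0, 0, 0], "rot": [0, 0, 1], "hand": 0.6},
  {"delta_pos": [0, 0, 0], "rot": [0, 0, 1], "hand": 0.6},
  {"delta_pos": [0, 0, 0], "rot": [0, 0, 0.1], "hand": 0.6},
  {"delta_pos": [0, 0, 0], "rot": [0, 0, 0], "hand": 0.6},
])

```text
time_s: 19.95
tool_pos: [0.6053, -0.1529, 0.1759]
orientation: [-0.0, 0.922, 0.387, -0.0]
contact_force: [-0.3, 0.4, -1.1]
finger_gap: 0.0703
grip_force: 0.0
```

```bash
python3 go.py 608.1 -154.5 77 45.5;  python3 - <<'E'
from plant import bot
from h import *
d={n:bot.grab_frame(n) for n in("top","side")}
pickle.dump(d,open("f3.pkl","wb"))
A=cv2.resize(d["side"]["color"][70:220,170:370,::-1],(400,300),interpolation=cv2.INTER_CUBIC)
B=cv2.resize(d["top"]["color"][140:260,70:230,::-1],(400,300),interpolation=cv2.INTER_CUBIC)
cv2.imwrite("pics/s5.png",np.hstack([A,B]))
f0=pickle.load(open("f0.pkl","rb"))
for n,s in(("top",105),("side",80)):
    H,S,V=up(d[n])
    for k,m,z in(("vase",(abs(H-72)<18)&(S>s),.054),("seal",(S<60)&(V>(138 if n=="top" else 188)),.040)):
        for c in blobs(m,60*36):
            c=cv2.convexHull(c);u=cen(c);x=onplane(d[n],u,z)
            if cv2.contourArea(c)<40000: print(n,k,int(cv2.contourArea(c)/36),np.round(u,1),np.round(x*1000,1),rect(d[n],c,z))
E
```

```text
pos [ 605.3 -152.9  175.9] yaw 45.59 tilt [-0.05  0.01] gap 70.3 F [-0.3  0.4 -1.1] grip 0.0 t 19.95 q6 0.49
now [0.03 0.1  3.3 ]
then [0.03 0.1  3.3 ]
turn rz 0.02
top vase 466 [103.6 198.1] [452.6 319.2] [452.7 317.8  56.8  53.7  86.9]
top seal 246 [407.4 221.5] [ 414.9 -374.5] [ 416.6 -373.3   49.2   34.1  -21.9]
top seal 316 [164.7 203.1] [445.5 182.6] [444.  180.8  44.5  43.2   9.2]
top seal 580 [350.1 165.1] [ 542.2 -238.6] [ 544.5 -238.6  146.9   27.9   85.6]
top seal 80 [396.7 146.9] [ 588.4 -350. ] [ 589.7 -350.5   35.4   18.4  -59. ]
top seal 104 [309.9 120.2] [ 644.5 -144.6] [ 646.3 -144.3   44.    17.7  -54.9]
top seal 147 [399.5 102.7] [ 695.2 -359.1] [ 696.6 -357.9   43.6   24.4  -80.6]
top seal 183 [302.4  68.5] [ 768.9 -126.4] [ 778.5 -126.7   67.4   26.2   17.8]
top seal 67 [151.8  55.7] [792.5 229.5] [792.7 229.5  22.9  20.9  28.6]
top seal 285 [28.5 52.1] [804.8 538.8] [802.5 540.6  72.6  36.3  64. ]
top seal 146 [33.9 40.7] [834.2 528. ] [833.8 529.4  78.7  15.9  61.9]
top seal 81 [41.  34.9] [849.  511.1] [848.5 512.2  45.6  17.9  60.1]
top seal 68 [188.1  33.9] [848.2 146. ] [848.2 145.1  23.9  21.4  24.1]
top seal 67 [135.7  33.4] [848.8 272.1] [849.6 271.4  24.4  21.7  28.8]
top seal 539 [326.3  61.4] [ 788.8 -183.2] [ 800.1 -192.4  148.4   37.3  -15.8]
top seal 1058 [304.7  42.6] [ 833.9 -131.7] [ 833.9 -140.3  101.5   84.5   44.5]
side vase 663 [214.1 293.6] [ 327.4 -220.3] [ 327.4 -219.6   58.6   57.8  -43.8]
side seal 929 [282.4 351.6] [ 422.5 -359.1] [ 423.5 -355.4   72.    46.    68.8]
side seal 937 [418.8 208.3] [ 827.  -142.5] [ 828.2 -140.9   97.3   67.3   40.3]
side seal 63 [287.7 144.9] [601.  142.7] [601.  142.3  28.4  27.1 -16.6]
side seal 215 [207.2  47. ] [489.8 692.7] [489.7 695.1  80.6  69.9  84.9]
side seal 113 [324.2  42.2] [893.7 601.3] [887.4 609.5 114.   44.7  88.7]
```

View pics/s5.png

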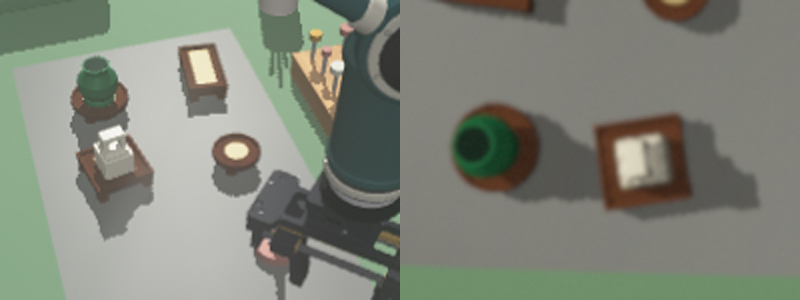

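Both placed pieces look upright and square on their stands, the vase at (95,85) and the seal at (113,155) in the left half. Next I descend on the brush rest.

Call:
play_rows([
  {"delta_pos": [0.03, 0.1, 0.6], "rot": [0, 0, 0.02], "hand": 0.6},
  {"delta_pos": [0, 0, 0.9], "rot": [0, 0, 0], "hand": 0.6},
  {"delta_pos": [0, 0, 0.9], "rot": [0, 0, 0], "hand": 0.6},
  {"delta_pos": [0, 0, 0.6], "rot": [0, 0, 0], "hand": 0.5},
  {"delta_pos": [0, 0, 0.3], "rot": [0, 0, 0], "hand": 0.3},
  {"delta_pos": [0, 0, 0], "rot": [0, 0, 0], "hand": 0.1},
  {"delta_pos": [0, 0, 0], "rot": [0, 0, 0], "hand": -0.1},
  {"delta_pos": [0, 0, 0], "rot": [0, 0, 0], "hand": -0.25},
  {"delta_pos": [0, 0, 0], "rot": [0, 0, 0], "hand": -0.4},
  {"delta_pos": [0, 0, 0], "rot": [0, 0, 0], "hand": -0.6},
  {"delta_pos": [0, 0, 0], "rot": [0, 0, 0], "hand": -1},
  {"delta_pos": [0, 0, 0], "rot": [0, 0, 0], "hand": -1},
], squeeze=12)

```text
time_s: 21.25
tool_pos: [0.609, -0.1545, 0.0785]
orientation: [0.0, 0.923, 0.386, 0.001]
contact_force: [-2.0, 0.9, 6.4]
finger_gap: 0.022
grip_force: 12.0
```

```bash
python3 go.py 616.5 344.3 185 82.9;  python3 - <<'E'
from h import *
f=pickle.load(open("f3.pkl","rb"))["side"];g=pickle.load(open("f3.pkl","rb"))["top"];H,S,V=up(f)
m=np.zeros(H.shape,bool);r=np.s_[85*6:132*6,195*6:235*6];
for s in(40,50,60):
    m[r]=((abs(H-68)<22)&(S>s)&(V<190))[r];c=max(blobs(m),key=cv2.contourArea);u=cen(cv2.convexHull(c));P=(c[:,0]+.5)/6-.5
    print(s,cv2.contourArea(c)/36,u,P.min(0),P.max(0),onplane(f,u,.054)*1000,[np.round(v*1000,1) for v in tri(f,u,g,[103.6,198.1])])
E
```

```text
pos [ 609.  -154.5   78.5] yaw 45.36 tilt [ 0.07 -0.01] gap 22.0 F [-2.   0.9  6.4] grip 12.0 t 21.25 q6 0.49
now [ 12.01 -11.5   -3.55]
then [16.53 -1.81 -3.55]
turn rz -6.26
40 439.6666666666667 [212.25765395  90.43922334] [194.58333333  84.58333333] [234.41666667  99.41666667] [454.3266452 417.2811216] [array([443.1, 285.5, 148.7]), np.float64(10.0)]
50 273.8888888888889 [218.24770364 110.95739933] [208.58333333  99.58333333] [227.75       123.08333333] [451.48220998 316.92029169] [array([452.4, 320.3,  51.2]), np.float64(0.9)]
60 160.29166666666666 [217.75856628 107.96481987] [208.75       100.41666667] [227.58333333 115.91666667] [452.93528748 330.50571999] [array([451.5, 314.9,  66.4]), np.float64(1.2)]
```

Call:
play_rows([
  {"delta_pos": [0, 0, -0.2], "rot": [0, 0, 0], "hand": -1},
  {"delta_pos": [0, 0, -0.4], "rot": [0, 0, 0], "hand": -1},
  {"delta_pos": [0, 0, -0.6], "rot": [0, 0, -0.3], "hand": -1},
  {"delta_pos": [0, 0, -0.9], "rot": [0, 0, -0.8], "hand": -1},
  {"delta_pos": [0, 0, -0.8], "rot": [0, 0, -0.9], "hand": -1},
  {"delta_pos": [0, 0, -0.6], "rot": [0, 0, -0.9], "hand": -1},
  {"delta_pos": [0, 0, -0.2], "rot": [0, 0, -0.9], "hand": -1},
  {"delta_pos": [0, 0, 0], "rot": [0, 0, -0.9], "hand": -1},
  {"delta_pos": [0, 0, 0], "rot": [0, 0, -0.9], "hand": -1},
  {"delta_pos": [0, 0, 0], "rot": [0, 0, -0.5], "hand": -1},
  {"delta_pos": [0, 0, 0], "rot": [0, 0, -0.16], "hand": -1},
  {"delta_pos": [0.3, -0.03, 0], "rot": [0, 0, 0], "hand": -1},
], squeeze=20)

```text
time_s: 22.45
tool_pos: [0.6086, -0.146, 0.1888]
orientation: [0.0, 0.75, 0.661, 0.0]
contact_force: [0.2, 1.0, -0.3]
finger_gap: 0.0218
grip_force: 20.0
```

Call:
play_rows([
  {"delta_pos": [0.7, -0.08, 0], "rot": [0, 0, 0], "hand": -1},
  {"delta_pos": [0.95, -0.1, 0], "rot": [0, 0, 0], "hand": -1},
  {"delta_pos": [0.95, -0.1, 0], "rot": [0, 0, 0], "hand": -1},
  {"delta_pos": [0.95, -0.1, 0], "rot": [0, 0, 0], "hand": -1},
  {"delta_pos": [0.95, -0.1, 0], "rot": [0, 0, 0], "hand": -1},
  {"delta_pos": [0.95, -0.1, 0], "rot": [0, 0, 0], "hand": -1},
  {"delta_pos": [0.95, -0.1, 0], "rot": [0, 0, 0], "hand": -1},
  {"delta_pos": [0.95, -0.1, 0], "rot": [0, 0, 0], "hand": -1},
  {"delta_pos": [0.95, -0.1, 0], "rot": [0, 0, 0], "hand": -1},
  {"delta_pos": [0.95, -0.1, 0], "rot": [0, 0, 0], "hand": -1},
  {"delta_pos": [0.95, -0.1, 0], "rot": [0, 0, 0], "hand": -1},
  {"delta_pos": [0.95, -0.1, 0], "rot": [0, 0, 0], "hand": -1},
])

```text
time_s: 23.65
tool_pos: [0.6143, 0.1927, 0.1885]
orientation: [-0.0, 0.75, 0.662, 0.0]
contact_force: [-0.5, -0.2, -1.1]
finger_gap: 0.0217
grip_force: 20.0
```

Call:
play_rows([
  {"delta_pos": [0.95, -0.1, 0], "rot": [0, 0, 0], "hand": -1},
  {"delta_pos": [0.95, -0.1, 0], "rot": [0, 0, 0], "hand": -1},
  {"delta_pos": [0.95, -0.1, 0], "rot": [0, 0, 0], "hand": -1},
  {"delta_pos": [0.95, -0.1, 0], "rot": [0, 0, 0], "hand": -1},
  {"delta_pos": [0.7, -0.1, 0], "rot": [0, 0, 0], "hand": -1},
  {"delta_pos": [0.4, -0.1, 0], "rot": [0, 0, 0], "hand": -1},
  {"delta_pos": [0.1, 0, 0], "rot": [0, 0, 0], "hand": -1},
  {"delta_pos": [0, 0, 0], "rot": [0, 0, 0], "hand": -1},
  {"delta_pos": [0, 0, 0], "rot": [0, 0, 0], "hand": -1},
])

```text
time_s: 24.55
tool_pos: [0.6155, 0.3409, 0.1883]
orientation: [0.0, 0.75, 0.662, -0.0]
contact_force: [-0.0, -0.5, -1.1]
finger_gap: 0.022
grip_force: 20.0
```

```bash
python3 go.py 616.6 344.8 107 82.9
```

```text
pos [615.5 340.9 188.3] yaw 82.86 tilt [-0.02 -0.04] gap 22.0 F [-0.  -0.5 -1.1] grip 20.0 t 24.55 q6 0.6
now [0.13 0.02 2.71]
then [0.13 0.02 2.71]
turn rz -0.01
```

Call:
play_rows([
  {"delta_pos": [0.1, 0.02, 0.4], "rot": [0, 0, 0], "hand": -1},
  {"delta_pos": [0, 0, 0.7], "rot": [0, 0, 0], "hand": -1},
  {"delta_pos": [0, 0, 0.7], "rot": [0, 0, 0], "hand": -1},
  {"delta_pos": [0, 0, 0.5], "rot": [0, 0, 0], "hand": -1},
  {"delta_pos": [0, 0, 0.3], "rot": [0, 0, 0], "hand": -1},
  {"delta_pos": [0, 0, 0.1], "rot": [0, 0, 0], "hand": -1},
  {"delta_pos": [0, 0, 0], "rot": [0, 0, 0], "hand": -1},
  {"delta_pos": [0, 0, 0], "rot": [0, 0, 0], "hand": -1},
  {"delta_pos": [0, 0, 0], "rot": [0, 0, 0], "hand": -1},
])

```text
time_s: 25.45
tool_pos: [0.6171, 0.3453, 0.1088]
orientation: [0.0, 0.749, 0.662, 0.001]
contact_force: [0.4, 0.4, -1.8]
finger_gap: 0.0218
grip_force: 20.0
```

```bash
python3 go.py 616.6 344.8 102.5 82.9;  python3 - <<'E'
from plant import bot
from h import *
d={n:bot.grab_frame(n) for n in("top","side")}
pickle.dump(d,open("f4.pkl","wb"))
A=cv2.resize(d["side"]["color"][70:160,200:320,::-1],(400,300),interpolation=cv2.INTER_CUBIC)
B=cv2.resize(d["top"]["color"][80:170,40:160,::-1],(400,300),interpolation=cv2.INTER_CUBIC)
cv2.imwrite("pics/s6.png",np.hstack([A,B]))
E
```

```text
pos [617.1 345.3 108.8] yaw 82.92 tilt [0.11 0.06] gap 21.8 F [ 0.4  0.4 -1.8] grip 20.0 t 25.45 q6 0.6
now [-0.02 -0.02  0.21]
then [-0.02 -0.02  0.21]
turn rz 0.0
```

View pics/s6.png

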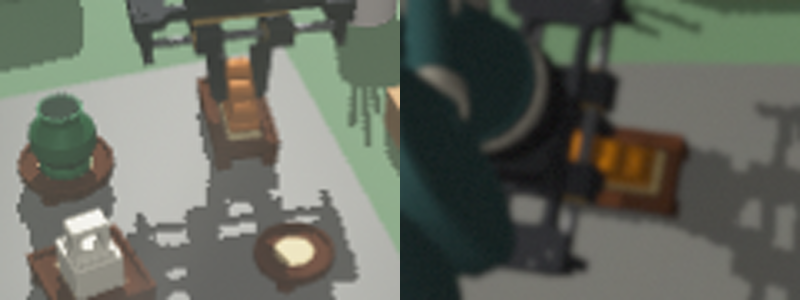

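The brush rest hovers in line with the oblong stand, at (238,110) in the left half, and the felt shows evenly around its near end. Lowering.

Call:
play_rows([
  {"delta_pos": [0, -0.01, 0.1], "rot": [0, 0, 0], "hand": -1},
  {"delta_pos": [0, 0, 0.06], "rot": [0, 0, 0], "hand": -1},
  {"delta_pos": [0, 0, 0.03], "rot": [0, 0, 0], "hand": -1},
  {"delta_pos": [0, 0, 0.01], "rot": [0, 0, 0], "hand": -1},
  {"delta_pos": [0, 0, 0], "rot": [0, 0, 0], "hand": -1},
])

```text
time_s: 26.05
tool_pos: [0.6162, 0.345, 0.1025]
orientation: [0.0, 0.749, 0.662, 0.0]
contact_force: [-2.4, -1.5, 4.0]
finger_gap: 0.0215
grip_force: 20.0
```

```bash
python3 go.py 616.6 344.8 102.5 82.9
```

```text
pos [616.2 345.  102.5] yaw 82.92 tilt [0.01 0.01] gap 21.5 F [-2.4 -1.5  4. ] grip 20.0 t 26.05 q6 0.6
now [-0.01  0.01  0.  ]
then [-0.01  0.01  0.  ]
turn rz 0.0
```

Contact made. Releasing slowly, then lifting.

Call:
play_rows([
  {"delta_pos": [0, 0, 0], "rot": [0, 0, 0], "hand": -0.5},
  {"delta_pos": [0, 0, 0], "rot": [0, 0, 0], "hand": -0.4},
  {"delta_pos": [0, 0, 0], "rot": [0, 0, 0], "hand": -0.2},
  {"delta_pos": [0, 0, 0], "rot": [0, 0, 0], "hand": 0.2},
  {"delta_pos": [0, 0, 0], "rot": [0, 0, 0], "hand": 0.3},
  {"delta_pos": [0, 0, 0], "rot": [0, 0, 0], "hand": 0.3},
  {"delta_pos": [0, 0, -0.3], "rot": [0, 0, 0], "hand": 0.3},
  {"delta_pos": [0, 0, -0.7], "rot": [0, 0, 0], "hand": 0.3},
  {"delta_pos": [0, 0, -0.9], "rot": [0, 0, 0], "hand": 0.3},
  {"delta_pos": [0, 0, -0.9], "rot": [0, 0, 0], "hand": 0.3},
  {"delta_pos": [0, 0, 0], "rot": [0, 0, 0], "hand": 0.3},
  {"delta_pos": [0, 0, 0], "rot": [0, 0, 0], "hand": 0.3},
])

```text
time_s: 27.25
tool_pos: [0.6166, 0.3452, 0.1869]
orientation: [0.0, 0.749, 0.662, 0.001]
contact_force: [-0.5, -0.0, 0.1]
finger_gap: 0.0573
grip_force: 0.0
```

```bash
python3 go.py 597.8 -342.3 180 60
```

```text
pos [616.6 345.2 186.9] yaw 82.91 tilt [0.13 0.07] gap 57.3 F [-0.5 -0.   0.1] grip 0.0 t 27.25 q6 0.6
now [-22.82   2.2    0.23]
then [-20.16  10.91   0.23]
turn rz 3.82
```

Call:
play_rows([
  {"delta_pos": [-0.95, 0.09, 0.01], "rot": [0, 0, 0], "hand": 0.3},
  {"delta_pos": [-0.95, 0.09, 0.01], "rot": [0, 0, 0], "hand": 0.3},
  {"delta_pos": [-0.95, 0.09, 0.01], "rot": [0, 0, 0], "hand": 0.3},
  {"delta_pos": [-0.95, 0.09, 0.01], "rot": [0, 0, 0], "hand": 0.3},
  {"delta_pos": [-0.95, 0.09, 0.01], "rot": [0, 0, 0], "hand": 0.3},
  {"delta_pos": [-0.95, 0.09, 0.01], "rot": [0, 0, 0], "hand": 0.3},
  {"delta_pos": [-0.95, 0.09, 0.01], "rot": [0, 0, 0], "hand": 0.3},
  {"delta_pos": [-0.95, 0.09, 0.01], "rot": [0, 0, 0], "hand": 0.3},
  {"delta_pos": [-0.95, 0.09, 0.01], "rot": [0, 0, 0], "hand": 0.3},
  {"delta_pos": [-0.95, 0.09, 0.01], "rot": [0, 0, 0], "hand": 0.3},
  {"delta_pos": [-0.95, 0.09, 0.01], "rot": [0, 0, 0], "hand": 0.3},
  {"delta_pos": [-0.95, 0.09, 0.01], "rot": [0, 0, 0], "hand": 0.3},
])

```text
time_s: 28.45
tool_pos: [0.6046, 0.0004, 0.1797]
orientation: [-0.001, 0.749, 0.662, -0.001]
contact_force: [-0.1, -0.2, 0.2]
finger_gap: 0.0575
grip_force: 0.0
```

Call:
play_rows([
  {"delta_pos": [-0.95, 0.09, 0.01], "rot": [0, 0, 0], "hand": 0.3},
  {"delta_pos": [-0.95, 0.09, 0.01], "rot": [0, 0, 0], "hand": 0.3},
  {"delta_pos": [-0.95, 0.09, 0.01], "rot": [0, 0, 0], "hand": 0.3},
  {"delta_pos": [-0.95, 0.09, 0.01], "rot": [0, 0, 0], "hand": 0.3},
  {"delta_pos": [-0.95, 0.09, 0.01], "rot": [0, 0, 0], "hand": 0.3},
  {"delta_pos": [-0.95, 0.09, 0.01], "rot": [0, 0, 0], "hand": 0.3},
  {"delta_pos": [-0.95, 0.09, 0.01], "rot": [0, 0, 0], "hand": 0.3},
  {"delta_pos": [-0.95, 0.09, 0.01], "rot": [0, 0, 0], "hand": 0.3},
  {"delta_pos": [-0.95, 0.09, 0.01], "rot": [0, 0, 0], "hand": 0.3},
  {"delta_pos": [-0.95, 0.09, 0.01], "rot": [0, 0, 0], "hand": 0.3},
  {"delta_pos": [-0.95, 0.09, 0.01], "rot": [0, 0, 0], "hand": 0.3},
  {"delta_pos": [-0.95, 0.09, 0], "rot": [0, 0, 0], "hand": 0.3},
])

```text
time_s: 29.65
tool_pos: [0.5948, -0.3424, 0.1761]
orientation: [-0.002, 0.749, 0.662, -0.001]
contact_force: [-0.3, -0.4, 0.5]
finger_gap: 0.0573
grip_force: 0.0
```

Call:
play_rows([
  {"delta_pos": [0, 0, 0], "rot": [0, 0, 0.9], "hand": 0.5},
  {"delta_pos": [0, 0, 0], "rot": [0, 0, 1], "hand": 0.5},
  {"delta_pos": [0, 0, 0], "rot": [0, 0, 1], "hand": 0.5},
  {"delta_pos": [0, 0, 0], "rot": [0, 0, 0.92], "hand": 0.5},
  {"delta_pos": [0, 0, 0], "rot": [0, 0, 0], "hand": 0.5},
  {"delta_pos": [0, 0, 0], "rot": [0, 0, 0], "hand": 0.5},
  {"delta_pos": [0, 0, 0], "rot": [0, 0, 0], "hand": 0.5},
])

```text
time_s: 30.35
tool_pos: [0.5956, -0.3416, 0.1776]
orientation: [-0.001, 0.866, 0.501, -0.0]
contact_force: [-0.4, -0.3, 0.3]
finger_gap: 0.0655
grip_force: 0.0
```

```bash
python3 go.py 597.8 -342.3 71 60;  python3 - <<'E'
from plant import bot
from h import *
d={n:bot.grab_frame(n) for n in("top","side")}
pickle.dump(d,open("f5.pkl","wb"))
A=cv2.resize(d["side"]["color"][70:220,170:370,::-1],(400,300),interpolation=cv2.INTER_CUBIC)
B=cv2.resize(d["top"]["color"][100:250,50:250,::-1],(400,300),interpolation=cv2.INTER_CUBIC)
cv2.imwrite("pics/s7.png",np.hstack([A,B]))
# seal / brush rest: top & side
for n in d:
    H,S,V=up(d[n]);t=n=="top"
    for k,m,z,b in(("brush",(abs(H-13)<8)&(S>(225 if t else 112))&(V>(90 if t else 110)),.034,(75,105,125,155) if t else (250,85,295,125)),
                 ("seal",(S<50 if t else S<28)&(V>138),.046,(145,185,185,222) if t else (205,115,250,165)),
                 ("wheel",((H<10)|(H>170))&(S>(60 if t else 35)),.007,(230,120,265,152) if t else (290,170,325,205))):
        q=np.zeros(H.shape,bool);r=np.s_[b[1]*6:b[3]*6,b[0]*6:b[2]*6];q[r]=m[r]
        bb=blobs(q)
        if not bb: continue
        c=cv2.convexHull(max(bb,key=cv2.contourArea)); print(n,k,int(cv2.contourArea(c)/36),np.round(cen(c),1),np.round(onplane(d[n],cen(c),z)*1000,1),rect(d[n],c,z))
E
```

```text
pos [ 595.6 -341.6  177.6] yaw 60.09 tilt [-0.07  0.04] gap 65.5 F [-0.4 -0.3  0.3] grip 0.0 t 30.35 q6 -0.03
now [0.02 0.07 3.55]
then [0.02 0.07 3.55]
turn rz 0.01
top brush 137 [ 90.1 126.1] [621.8 368.7] [620.8 368.   37.5  26.3 -87.3]
top seal 240 [163.5 202.6] [446.2 184. ] [443.8 179.9  41.8  40.6   9.2]
top wheel 520 [246.4 136.2] [609.9   1.5] [610.2   2.   61.7  60.6 -14.8]
side seal 1305 [235.5 140.1] [471.7 194.3] [466.4 203.7 195.1  89.1  74.9]
side wheel 415 [308.3 191.7] [609.1   1.8] [609.    1.9  68.3  60.   62.2]
```

View pics/s7.png

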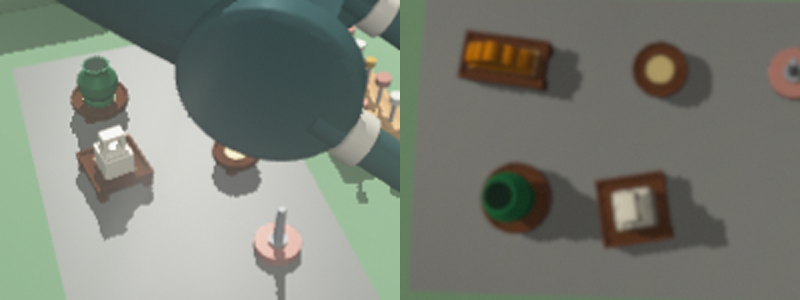

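The brush rest sits along its stand, at (505,55) in the right half, and the seal is square at (633,208). Descending on the bottle.

Call:
play_rows([
  {"delta_pos": [0.02, 0.07, 0.6], "rot": [0, 0, 0.01], "hand": 0.5},
  {"delta_pos": [0, 0, 0.9], "rot": [0, 0, 0], "hand": 0.5},
  {"delta_pos": [0, 0, 0.9], "rot": [0, 0, 0], "hand": 0.5},
  {"delta_pos": [0, 0, 0.7], "rot": [0, 0, 0], "hand": 0.5},
  {"delta_pos": [0, 0, 0.4], "rot": [0, 0, 0], "hand": 0.4},
  {"delta_pos": [0, 0, 0.05], "rot": [0, 0, 0], "hand": 0.2},
  {"delta_pos": [0, 0, 0], "rot": [0, 0, 0], "hand": 0.05},
  {"delta_pos": [0, 0, 0], "rot": [0, 0, 0], "hand": -0.05},
  {"delta_pos": [0, 0, 0], "rot": [0, 0, 0], "hand": -0.15},
  {"delta_pos": [0, 0, 0], "rot": [0, 0, 0], "hand": -0.3},
  {"delta_pos": [0, 0, 0], "rot": [0, 0, 0], "hand": -1},
  {"delta_pos": [0, 0, 0], "rot": [0, 0, 0], "hand": -1},
], squeeze=10)

```text
time_s: 31.65
tool_pos: [0.5988, -0.3428, 0.0735]
orientation: [0.001, 0.866, 0.5, 0.0]
contact_force: [-1.9, 1.4, 5.8]
finger_gap: 0.0352
grip_force: 10.0
```

```bash
python3 go.py 607.2 157.6 185 60
```

```text
pos [ 598.8 -342.8   73.5] yaw 59.94 tilt [ 0.09 -0.06] gap 35.2 F [-1.9  1.4  5.8] grip 10.0 t 31.65 q6 -0.03
now [14.58 -8.11 -3.72]
then [14.59 -8.1  -3.72]
turn rz -0.01
```

Call:
play_rows([
  {"delta_pos": [0, 0, -0.2], "rot": [0, 0, 0], "hand": -1},
  {"delta_pos": [0, 0, -0.5], "rot": [0, 0, 0], "hand": -1},
  {"delta_pos": [0, 0, -0.9], "rot": [0, 0, 0], "hand": -1},
  {"delta_pos": [0.2, -0.1, -0.9], "rot": [0, 0, 0], "hand": -1},
  {"delta_pos": [0.4, -0.2, -0.8], "rot": [0, 0, 0], "hand": -1},
  {"delta_pos": [0.7, -0.4, -0.4], "rot": [0, 0, 0], "hand": -1},
  {"delta_pos": [0.85, -0.47, 0], "rot": [0, 0, 0], "hand": -1},
  {"delta_pos": [0.85, -0.47, 0], "rot": [0, 0, 0], "hand": -1},
  {"delta_pos": [0.85, -0.47, 0], "rot": [0, 0, 0], "hand": -1},
  {"delta_pos": [0.85, -0.47, 0], "rot": [0, 0, 0], "hand": -1},
  {"delta_pos": [0.85, -0.47, 0], "rot": [0, 0, 0], "hand": -1},
  {"delta_pos": [0.85, -0.47, 0], "rot": [0, 0, 0], "hand": -1},
], squeeze=15)

```text
time_s: 32.85
tool_pos: [0.6029, -0.1222, 0.1839]
orientation: [0.0, 0.866, 0.499, 0.0]
contact_force: [0.6, -0.2, -0.8]
finger_gap: 0.0352
grip_force: 15.0
```

Call:
play_rows([
  {"delta_pos": [0.85, -0.47, 0], "rot": [0, 0, 0], "hand": -1},
  {"delta_pos": [0.85, -0.47, 0], "rot": [0, 0, 0], "hand": -1},
  {"delta_pos": [0.85, -0.47, 0], "rot": [0, 0, 0], "hand": -1},
  {"delta_pos": [0.85, -0.47, 0], "rot": [0, 0, 0], "hand": -1},
  {"delta_pos": [0.85, -0.47, 0], "rot": [0, 0, 0], "hand": -1},
  {"delta_pos": [0.85, -0.47, 0], "rot": [0, 0, 0], "hand": -1},
  {"delta_pos": [0.85, -0.47, 0], "rot": [0, 0, 0], "hand": -1},
  {"delta_pos": [0.85, -0.47, 0], "rot": [0, 0, 0], "hand": -1},
  {"delta_pos": [0.8, -0.47, 0], "rot": [0, 0, 0], "hand": -1},
  {"delta_pos": [0.5, -0.3, 0], "rot": [0, 0, 0], "hand": -1},
  {"delta_pos": [0.1, -0.1, 0], "rot": [0, 0, 0], "hand": -1},
  {"delta_pos": [0, 0, 0], "rot": [0, 0, 0], "hand": -1},
])

```text
time_s: 34.05
tool_pos: [0.6058, 0.1593, 0.1832]
orientation: [0.0, 0.866, 0.5, -0.0]
contact_force: [-1.6, 0.2, -1.4]
finger_gap: 0.0356
grip_force: 15.0
```

Call:
play_rows([
  {"delta_pos": [0, 0, 0], "rot": [0, 0, 0], "hand": -1},
  {"delta_pos": [0, 0, 0], "rot": [0, 0, 0], "hand": -1},
])

```text
time_s: 34.25
tool_pos: [0.606, 0.158, 0.183]
orientation: [0.0, 0.867, 0.499, -0.0]
contact_force: [-0.0, 0.5, -1.8]
finger_gap: 0.0351
grip_force: 15.0
```

```bash
python3 go.py 607.2 157.6 102 60
```

```text
pos [606. 158. 183.] yaw 59.86 tilt [-0.01 -0.02] gap 35.1 F [-0.   0.5 -1.8] grip 15.0 t 34.25 q6 0.74
now [0.01 0.04 2.7 ]
then [0.01 0.04 2.7 ]
turn rz -0.02
```

Call:
play_rows([
  {"delta_pos": [0.01, 0.03, 0.4], "rot": [0, 0, 0], "hand": -1},
  {"delta_pos": [0, 0, 0.7], "rot": [0, 0, 0], "hand": -1},
  {"delta_pos": [0, 0, 0.7], "rot": [0, 0, 0], "hand": -1},
  {"delta_pos": [0, 0, 0.5], "rot": [0, 0, 0], "hand": -1},
  {"delta_pos": [0, 0, 0.3], "rot": [0, 0, 0], "hand": -1},
  {"delta_pos": [0, 0, 0.1], "rot": [0, 0, 0], "hand": -1},
  {"delta_pos": [0, 0, 0], "rot": [0, 0, 0], "hand": -1},
  {"delta_pos": [0, 0, 0], "rot": [0, 0, 0], "hand": -1},
  {"delta_pos": [0, 0, 0], "rot": [0, 0, 0], "hand": -1},
])

```text
time_s: 35.15
tool_pos: [0.6077, 0.1592, 0.1032]
orientation: [0.0, 0.866, 0.5, 0.001]
contact_force: [-0.7, -0.6, -0.3]
finger_gap: 0.0355
grip_force: 15.0
```

```bash
python3 go.py 607.2 157.6 97.5 60
```

```text
pos [607.7 159.2 103.2] yaw 59.94 tilt [0.12 0.03] gap 35.5 F [-0.7 -0.6 -0.3] grip 15.0 t 35.15 q6 0.74
now [-0.05  0.01  0.19]
then [-0.05  0.01  0.19]
turn rz -0.01
```

Call:
play_rows([
  {"delta_pos": [-0.04, 0, 0.08], "rot": [0, 0, 0], "hand": -1},
  {"delta_pos": [0, 0, 0.06], "rot": [0, 0, 0], "hand": -1},
  {"delta_pos": [0, 0, 0.03], "rot": [0, 0, 0], "hand": -1},
  {"delta_pos": [0, 0, 0.01], "rot": [0, 0, 0], "hand": -1},
  {"delta_pos": [0, 0, 0], "rot": [0, 0, 0], "hand": -1},
])

```text
time_s: 35.65
tool_pos: [0.6064, 0.1579, 0.0975]
orientation: [0.0, 0.866, 0.5, 0.0]
contact_force: [-3.0, -0.8, 5.7]
finger_gap: 0.0352
grip_force: 15.0
```

```bash
python3 go.py 607.2 157.6 97.5 60
```

```text
pos [606.4 157.9  97.5] yaw 59.93 tilt [ 0. -0.] gap 35.2 F [-3.  -0.8  5.7] grip 15.0 t 35.65 q6 0.74
now [ 0.    0.03 -0.  ]
then [ 0.    0.03 -0.  ]
turn rz -0.01
```

Call:
play_rows([
  {"delta_pos": [0, 0, 0], "rot": [0, 0, 0], "hand": -0.2},
  {"delta_pos": [0, 0, 0], "rot": [0, 0, 0], "hand": -0.1},
  {"delta_pos": [0, 0, 0], "rot": [0, 0, 0], "hand": 0.1},
  {"delta_pos": [0, 0, 0], "rot": [0, 0, 0], "hand": 0.4},
  {"delta_pos": [0, 0, 0], "rot": [0, 0, 0], "hand": 0.5},
  {"delta_pos": [0, 0, 0], "rot": [0, 0, 0], "hand": 0.5},
  {"delta_pos": [0, 0, -0.3], "rot": [0, 0, 0], "hand": 0.5},
  {"delta_pos": [0, 0, -0.7], "rot": [0, 0, 0], "hand": 0.5},
  {"delta_pos": [0, 0, -0.9], "rot": [0, 0, 0], "hand": 0.5},
  {"delta_pos": [0, 0, -0.9], "rot": [0, 0, 0], "hand": 0.5},
  {"delta_pos": [0, 0, -0.9], "rot": [0, 0, 0], "hand": 0.5},
  {"delta_pos": [0, 0, -0.9], "rot": [0, 0, 0], "hand": 0.5},
])

```text
time_s: 36.85
tool_pos: [0.6063, 0.1579, 0.2365]
orientation: [0.0, 0.866, 0.499, 0.0]
contact_force: [0.7, -0.5, -0.2]
finger_gap: 0.0661
grip_force: 0.0
```

Call:
play_rows([
  {"delta_pos": [-0.8, 0.5, -0.5], "rot": [0, 0, 0], "hand": 0.5},
  {"delta_pos": [-0.8, 0.5, -0.2], "rot": [0, 0, 0], "hand": 0.5},
  {"delta_pos": [-0.9, 0.5, 0], "rot": [0, 0, 0], "hand": 0.5},
  {"delta_pos": [-0.9, 0.5, 0], "rot": [0, 0, 0], "hand": 0.5},
  {"delta_pos": [-0.9, 0.5, 0], "rot": [0, 0, 0], "hand": 0.5},
  {"delta_pos": [-0.9, 0.5, 0], "rot": [0, 0, 0], "hand": 0.5},
  {"delta_pos": [-0.9, 0.5, 0], "rot": [0, 0, 0], "hand": 0.5},
  {"delta_pos": [-0.9, 0.5, 0], "rot": [0, 0, 0], "hand": 0.5},
  {"delta_pos": [-0.9, 0.5, 0], "rot": [0, 0, 0], "hand": 0.5},
  {"delta_pos": [-0.9, 0.5, 0], "rot": [0, 0, 0], "hand": 0.5},
  {"delta_pos": [-0.9, 0.5, 0], "rot": [0, 0, 0], "hand": 0.5},
  {"delta_pos": [-0.9, 0.5, 0], "rot": [0, 0, 0], "hand": 0.5},
])

```text
time_s: 38.05
tool_pos: [0.6026, -0.2087, 0.2565]
orientation: [0.0, 0.866, 0.499, 0.0]
contact_force: [0.4, -0.2, 0.5]
finger_gap: 0.066
grip_force: 0.0
```

Call:
play_rows([
  {"delta_pos": [-0.9, 0.1, 0], "rot": [0, 0, 0], "hand": 0.5},
  {"delta_pos": [-0.9, 0.1, 0], "rot": [0, 0, 0], "hand": 0.5},
  {"delta_pos": [-0.9, 0.1, 0], "rot": [0, 0, 0], "hand": 0.5},
  {"delta_pos": [-0.9, 0.1, 0], "rot": [0, 0, 0], "hand": 0.5},
  {"delta_pos": [-0.9, 0.1, 0], "rot": [0, 0, 0], "hand": 0.5},
  {"delta_pos": [-0.9, 0.1, 0], "rot": [0, 0, 0], "hand": 0.5},
  {"delta_pos": [-0.8, 0.1, 0], "rot": [0, 0, 0], "hand": 0.5},
  {"delta_pos": [-0.5, 0, 0], "rot": [0, 0, 0], "hand": 0.5},
  {"delta_pos": [0, 0, 0], "rot": [0, 0, 0], "hand": 0.5},
  {"delta_pos": [0, 0, 0], "rot": [0, 0, 0], "hand": 0.5},
])

```text
time_s: 39.05
tool_pos: [0.5203, -0.3916, 0.2558]
orientation: [-0.0, 0.866, 0.499, 0.0]
contact_force: [-0.4, -0.1, -0.3]
finger_gap: 0.0663
grip_force: 0.0
```

```bash
python3 go.py; python3 - <<'E'
from plant import bot
from h import *
d={n:bot.grab_frame(n) for n in("top","side")}
pickle.dump(d,open("f6.pkl","wb"))
A=cv2.resize(d["side"]["color"][70:190,180:320,::-1],(400,343),interpolation=cv2.INTER_CUBIC)
B=cv2.resize(d["top"]["color"][105:225,65:205,::-1],(400,343),interpolation=cv2.INTER_CUBIC)
cv2.imwrite("pics/s8.png",np.hstack([A,B]))
E
```

```text
pos [ 520.3 -391.6  255.8] yaw 59.9 tilt [0.02 0.03] gap 66.3 F [-0.4 -0.1 -0.3] grip 0.0 t 39.05 q6 -0.16
```

View pics/s8.png

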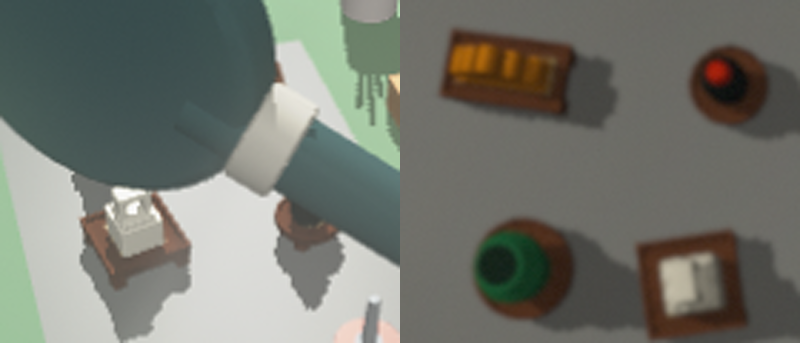

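Call:
play_rows([
  {"delta_pos": [-0.9, -0.4, 0], "rot": [0, 0, 0], "hand": 0.5},
  {"delta_pos": [-0.9, -0.4, 0], "rot": [0, 0, 0], "hand": 0.5},
  {"delta_pos": [-0.9, -0.4, 0], "rot": [0, 0, 0], "hand": 0.5},
  {"delta_pos": [-0.9, -0.4, 0], "rot": [0, 0, 0], "hand": 0.5},
  {"delta_pos": [-0.9, -0.4, 0], "rot": [0, 0, 0], "hand": 0.5},
  {"delta_pos": [-0.9, -0.4, 0], "rot": [0, 0, 0], "hand": 0.5},
  {"delta_pos": [-0.9, -0.4, 0], "rot": [0, 0, 0], "hand": 0.5},
  {"delta_pos": [-0.9, -0.4, 0], "rot": [0, 0, 0], "hand": 0.5},
  {"delta_pos": [-0.9, -0.4, 0], "rot": [0, 0, 0], "hand": 0.5},
  {"delta_pos": [-0.9, -0.4, 0], "rot": [0, 0, 0], "hand": 0.5},
  {"delta_pos": [-0.9, -0.4, 0], "rot": [0, 0, 0], "hand": 0.5},
  {"delta_pos": [-0.9, -0.4, 0], "rot": [0, 0, 0], "hand": 0.5},
])

```text
time_s: 40.35
tool_pos: [0.2335, -0.6001, 0.2557]
orientation: [0.0, 0.866, 0.5, 0.0]
contact_force: [0.3, 0.8, -0.1]
finger_gap: 0.0662
grip_force: 0.0
```

Call:
play_rows([
  {"delta_pos": [-0.9, -0.4, 0], "rot": [0, 0, 0], "hand": 0.5},
  {"delta_pos": [-0.5, -0.3, 0], "rot": [0, 0, 0], "hand": 0.5},
  {"delta_pos": [-0.5, -0.3, 0], "rot": [0, 0, 0], "hand": 0.5},
  {"delta_pos": [0, 0, 0], "rot": [0, 0, 0], "hand": 0.5},
  {"delta_pos": [0, 0, 0], "rot": [0, 0, 0], "hand": 0.5},
])

```text
time_s: 40.85
tool_pos: [0.1792, -0.6341, 0.2555]
orientation: [-0.0, 0.866, 0.499, 0.0]
contact_force: [1.3, -0.5, 0.6]
finger_gap: 0.066
grip_force: 0.0
```

```bash
python3 - <<'E'
from plant import bot
from h import *
d={n:bot.grab_frame(n) for n in("top","side")}
pickle.dump(d,open("f7.pkl","wb"));f0=pickle.load(open("f0.pkl","rb"))
A=cv2.resize(d["side"]["color"][80:180,190:310,::-1],(780,300*2),interpolation=cv2.INTER_CUBIC)
cv2.imwrite("pics/s9.png",A)
f,g=d["side"],d["top"]
def one(fr,m,b):
    q=np.zeros(m.shape,bool);r=np.s_[b[1]*6:b[3]*6,b[0]*6:b[2]*6];q[r]=m[r]
    bb=blobs(q); return cv2.convexHull(max(bb,key=cv2.contourArea))
Hs,Ss,Vs=up(f);Ht,St,Vt=up(g)
for k,ms,bs,mt,bt,z in(("stop",((Hs<6)|(Hs>174))&(Ss>105),(275,120,305,160),((Ht<6)|(Ht>174))&(St>150),(170,115,200,150),.076),
  ("brush",(abs(Hs-12)<6)&(Ss>110)&(Vs>110),(250,85,295,125),(abs(Ht-13)<8)&(St>225)&(Vt>90),(75,105,125,155),.05),
  ("vase",(abs(Hs-68)<22)&(Ss>50)&(Vs<190),(205,86,235,125),(abs(Ht-72)<18)&(St>105),(75,175,130,225),.054)):
    c,e=one(f,ms,bs),one(g,mt,bt)
    print(k,"side",np.round(cen(c),1),np.round(onplane(f,cen(c),z)*1000,1),"top",np.round(cen(e),1),np.round(onplane(g,cen(e),z)*1000,1),rect(g,e,z),[np.round(v*1000,1) for v in tri(f,cen(c),g,cen(e))])
# stands: wood outline before/after (top)
for n,fr in(("before",f0["top"]),("after",g)):
    H,S,V=up(fr);m=(H<26)&(S>60)|(V<45)
    for b in((70,110,130,150),(160,115,200,152),(140,180,192,226)):
        c=one(fr,(H<20)&(S>60)&(V>20)&(V<100),b);print(n,np.round(cen(c),1),rect(fr,c,.027))
E
```

```text
stop side [288.2 131.5] [604.7 154.7] top [175.9 129.9] [606. 157.] [606.  157.2  23.2  22.8 -80.1] [array([606.2, 157.6,  73.2]), np.float64(0.7)]
brush side [270.2  91.6] [620.8 365.3] top [ 90.1 125.8] [618.8 362.1] [619.  361.6  37.6  22.  -82.7] [array([618.6, 360.5,  53.6]), np.float64(1.3)]
vase side [218.2 111. ] [451.4 316.8] top [103.6 198.1] [452.6 319.2] [452.6 318.   56.8  53.7  86.2] [array([452.3, 320.3,  51.1]), np.float64(0.9)]
before [102.4 129.7] [615.2 341.4 109.4  60.1  82.8]
before [179.8 134.5] [606.6 156.7  65.2  64.6  85.8]
before [166.7 204.4] [442.9 180.8  82.   81.2 -79.8]
after [102.4 129.7] [615.2 341.4 109.4  60.   83. ]
after [179.7 134.4] [606.6 157.1  64.8  64.1   1.1]
after [166.5 204.5] [442.9 181.4  82.7  81.2 -80.4]
```

View pics/s9.png

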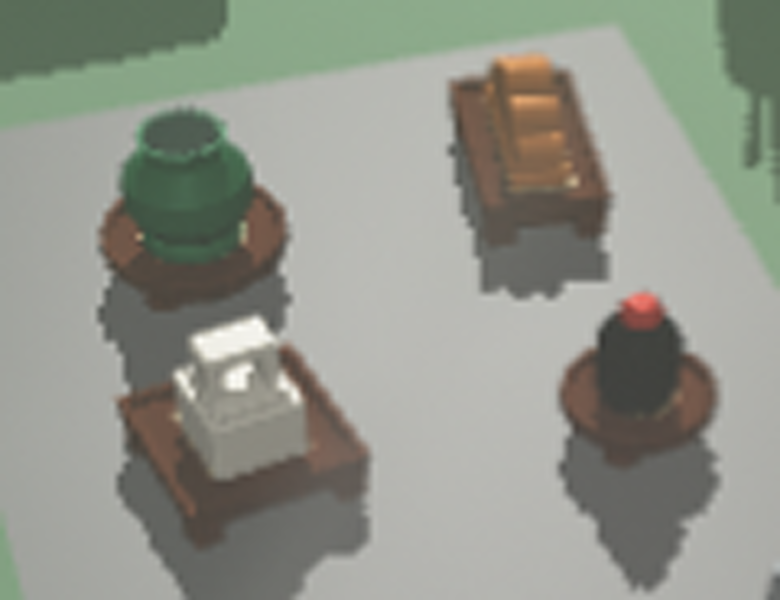

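All four stand upright on their own stands. In this crop the vase is at (190,190), seal (240,410), brush rest (535,125) and bottle (640,360). A last numerical check of the seal and of the brush rest's position along its row.

```bash
python3 - <<'E'
from h import *
d=pickle.load(open("f7.pkl","rb"));f,g=d["side"],d["top"]
# seal base corners read off the side crop (px/6.5,+190 ; /6,+80)
for n,(a,b) in {"front":(218,478),"right":(305,455)}.items():
    p=onplane(f,((a+.5)/6.5-.5+190,(b+.5)/6-.5+80),.0245)*1000-[443.2,182.1]
    t=np.radians(10.1);print("seal",n,np.round([np.cos(t)*p[0]+np.sin(t)*p[1],-np.sin(t)*p[0]+np.cos(t)*p[1]],1))
# seal outline in the top view, body mid plane
H,S,V=up(g);q=np.zeros(H.shape,bool);r=np.s_[185*6:222*6,145*6:185*6];q[r]=((S<62)&(V>120))[r]
c=max(blobs(q),key=cv2.contourArea)
def ext(c,fr,z,ctr,ang):
    P=np.array([onplane(fr,(p+.5)/6-.5,z) for p in c[:,0].astype(float)])*1000-ctr;t=np.radians(ang)
    Q=np.c_[np.cos(t)*P[:,0]+np.sin(t)*P[:,1],-np.sin(t)*P[:,0]+np.cos(t)*P[:,1]];return np.round([*Q.min(0),*Q.max(0)],1)
print("seal top z=.056",ext(c,g,.056,[443.2,182.1],10.1),"z=.0245",ext(c,g,.0245,[443.2,182.1],10.1),rect(g,c,.056))
# brush rest: all honey pixels in the top view, and visible felt
b=np.s_[105*6:155*6,75*6:130*6]
for s in(200,215):
    q[:]=0;q[b]=((abs(H-14)<9)&(S>s)&(V>75))[b];c=cv2.convexHull(np.vstack(blobs(q,60)))
    print("brush z=.034",ext(c,g,.034,[616.5,344.3],82.9),"z=.0245",ext(c,g,.0245,[616.5,344.3],82.9))
q[:]=0;q[b]=((abs(H-22)<6)&(S>60)&(S<200)&(V>105))[b]
for c in blobs(q,20): print("felt seen",int(cv2.contourArea(c)/36),ext(c,g,.0245,[616.5,344.3],82.9))
I=cv2.resize(g["color"][110:152,78:126,::-1],(720,600),interpolation=cv2.INTER_CUBIC);cv2.imwrite("pics/s10.png",I)
E
```

```text
seal front [-20.4 -23.5]
seal right [ 16.7 -26.6]
seal top z=.056 [-22.3 -25.7  21.4  16.8] z=.0245 [-20.8 -20.4  24.5  23.6] [443.3 177.8  43.9  42.3   8.9]
brush z=.034 [-38.1 -18.2  43.9  15.2] z=.0245 [-34.6 -20.1  48.2  13.6]
brush z=.034 [-34.9 -17.2  43.2  13.9] z=.0245 [-31.4 -19.1  47.5  12.4]
```

View pics/s10.png

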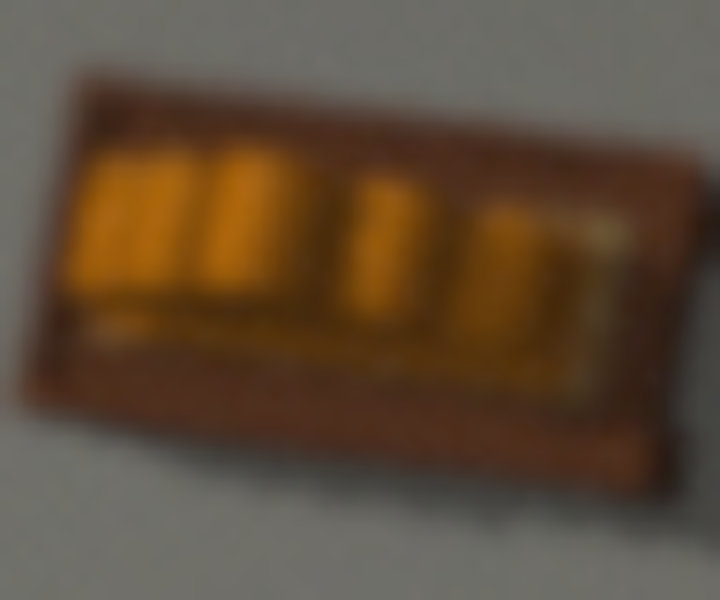

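```bash
python3 - <<'E'
from h import *
d=pickle.load(open("f7.pkl","rb"));e=pickle.load(open("f0.pkl","rb"))
def proj(f,p):
    c=(f["camera_from_world"]@[*p,1])[:3];s=np.array([c[0],-c[1]])/-c[2];s=s*(1+f["k1"]*(s@s));return s*f["mtx"][0,0]+f["mtx"][:2,2]
t=np.radians(82.9);ax=np.array([np.cos(t),np.sin(t)]);ay=np.array([-np.sin(t),np.cos(t)])
A=np.arange(-52,-20,2.)
print("along     ",A.astype(int))
for n in("side","top"):
    for nm,D in(("before",e),("after",d)):
        f=D[n];out=[]
        for a in A:
            v=[cv2.getRectSubPix(f["color"].astype(np.float32),(1,1),tuple(map(float,proj(f,[*(np.array([.6165,.3443])+ax*a/1000+ay*b/1000),.0245]))))[0,0] for b in(-9,-6,-3,0,3,6,9)]
            out.append(np.mean(v,0))
        o=np.array(out);print(n,nm,"\n R",o[:,0].astype(int),"\n B",o[:,2].astype(int))
E
```

```text
along      [-52 -50 -48 -46 -44 -42 -40 -38 -36 -34 -32 -30 -28 -26 -24 -22]
side before 
 R [ 95 101 110 120 128 147 178 210 227 234 234 234 235 234 234 234] 
 B [ 76  77  80  84  88 103 131 162 182 190 190 190 190 190 190 190]
side after 
 R [ 90  90  91  93  95 101 110 117 123 127 131 135 136 133 128 127] 
 B [73 73 73 74 75 79 83 84 80 78 78 79 79 78 78 77]
top before 
 R [ 58  68  77  81  88 103 126 146 158 162 163 163 163 163 163 163] 
 B [30 28 29 31 37 51 69 84 92 95 95 95 95 95 95 96]
top after 
 R [ 48  51  54  56  59  64  71  76  76  74  74  79  87  95 100 102] 
 B [28 23 22 23 24 28 31 29 23 16 12 12 11 10 11 11]
```

Measured against the enlarged crop, the vase, brush rest and bottle are within about 2 mm of centre. The seal is not. My first seal mask had missed its shaded side, and its outline now lies about 4 mm off along y. I'll grip it again and shift it.

Call:
play_rows([
  {"delta_pos": [0.92, 0.24, 0], "rot": [0, 0, 0], "hand": 0.6},
  {"delta_pos": [0.92, 0.24, 0], "rot": [0, 0, 0], "hand": 0.6},
  {"delta_pos": [0.92, 0.24, 0], "rot": [0, 0, 0], "hand": 0.6},
  {"delta_pos": [0.92, 0.24, 0], "rot": [0, 0, 0], "hand": 0.6},
  {"delta_pos": [0.92, 0.24, 0], "rot": [0, 0, 0], "hand": 0.6},
  {"delta_pos": [0.92, 0.24, 0], "rot": [0, 0, 0], "hand": 0.6},
  {"delta_pos": [0.92, 0.24, 0], "rot": [0, 0, 0], "hand": 0.6},
  {"delta_pos": [0.92, 0.24, 0], "rot": [0, 0, 0], "hand": 0.6},
  {"delta_pos": [0.92, 0.24, 0], "rot": [0, 0, 0], "hand": 0.6},
  {"delta_pos": [0.92, 0.24, 0], "rot": [0, 0, 0], "hand": 0.6},
  {"delta_pos": [0.92, 0.24, 0], "rot": [0, 0, 0], "hand": 0.6},
  {"delta_pos": [0.92, 0.24, 0], "rot": [0, 0, 0], "hand": 0.6},
])

```text
time_s: 42.15
tool_pos: [0.4208, -0.3892, 0.2558]
orientation: [0.0, 0.866, 0.5, 0.0]
contact_force: [-0.2, 0.4, 0.9]
finger_gap: 0.0704
grip_force: 0.0
```

Call:
play_rows([
  {"delta_pos": [0.92, 0.24, 0], "rot": [0, 0, 0], "hand": 0.6},
  {"delta_pos": [0.92, 0.24, 0], "rot": [0, 0, 0], "hand": 0.6},
  {"delta_pos": [0, 0, 0.3], "rot": [0, 0, -0.9], "hand": 0.6},
  {"delta_pos": [0, 0, 0.3], "rot": [0, 0, -1], "hand": 0.6},
  {"delta_pos": [0, 0, 0.3], "rot": [0, 0, -1], "hand": 0.6},
  {"delta_pos": [0, 0, 0.3], "rot": [0, 0, -1], "hand": 0.6},
  {"delta_pos": [0, 0, 0.3], "rot": [0, 0, -1], "hand": 0.6},
  {"delta_pos": [0, 0, 0.3], "rot": [0, 0, -1], "hand": 0.6},
  {"delta_pos": [0, 0, 0.3], "rot": [0, 0, -0.8], "hand": 0.6},
  {"delta_pos": [0, 0, 0], "rot": [0, 0, 0], "hand": 0.6},
])

```text
time_s: 43.15
tool_pos: [0.4593, -0.349, 0.1912]
orientation: [-0.001, 0.641, 0.767, 0.0]
contact_force: [-0.3, 0.7, -0.8]
finger_gap: 0.0701
grip_force: 0.0
```

```bash
python3 go.py 443 182.4 190 100.1
```

```text
pos [ 459.3 -349.   191.2] yaw 100.22 tilt [-0.11  0.12] gap 70.1 F [-0.3  0.7 -0.8] grip 0.0 t 43.15 q6 -0.87
now [17.53  2.61  0.04]
then [17.53  2.57  0.04]
turn rz 0.02
```

Call:
play_rows([
  {"delta_pos": [0.92, 0.14, 0], "rot": [0, 0, 0.02], "hand": 0.6},
  {"delta_pos": [0.92, 0.14, 0], "rot": [0, 0, 0], "hand": 0.6},
  {"delta_pos": [0.92, 0.14, 0], "rot": [0, 0, 0], "hand": 0.6},
  {"delta_pos": [0.92, 0.14, 0], "rot": [0, 0, 0], "hand": 0.6},
  {"delta_pos": [0.92, 0.14, 0], "rot": [0, 0, 0], "hand": 0.6},
  {"delta_pos": [0.92, 0.14, 0], "rot": [0, 0, 0], "hand": 0.6},
  {"delta_pos": [0.92, 0.14, 0], "rot": [0, 0, 0], "hand": 0.6},
  {"delta_pos": [0.92, 0.14, 0], "rot": [0, 0, 0], "hand": 0.6},
  {"delta_pos": [0.92, 0.14, 0], "rot": [0, 0, 0], "hand": 0.6},
  {"delta_pos": [0.92, 0.14, 0], "rot": [0, 0, 0], "hand": 0.6},
  {"delta_pos": [0.92, 0.14, 0], "rot": [0, 0, 0], "hand": 0.6},
  {"delta_pos": [0.92, 0.14, 0], "rot": [0, 0, 0], "hand": 0.6},
])

```text
time_s: 44.35
tool_pos: [0.4517, -0.014, 0.1935]
orientation: [0.001, 0.643, 0.766, 0.001]
contact_force: [0.1, 1.0, -0.3]
finger_gap: 0.0704
grip_force: 0.0
```

Call:
play_rows([
  {"delta_pos": [0.92, 0.14, 0], "rot": [0, 0, 0], "hand": 0.6},
  {"delta_pos": [0.92, 0.14, 0], "rot": [0, 0, 0], "hand": 0.6},
  {"delta_pos": [0.92, 0.14, 0], "rot": [0, 0, 0], "hand": 0.6},
  {"delta_pos": [0.92, 0.14, 0], "rot": [0, 0, 0], "hand": 0.6},
  {"delta_pos": [0.92, 0.14, 0], "rot": [0, 0, 0], "hand": 0.6},
  {"delta_pos": [0.92, 0.14, 0], "rot": [0, 0, 0], "hand": 0.6},
  {"delta_pos": [0.8, 0.1, 0], "rot": [0, 0, 0], "hand": 0.6},
  {"delta_pos": [0.1, 0, 0], "rot": [0, 0, 0], "hand": 0.6},
  {"delta_pos": [0, 0, 0], "rot": [0, 0, 0], "hand": 0.6},
  {"delta_pos": [0, 0, 0], "rot": [0, 0, 0], "hand": 0.6},
  {"delta_pos": [0, 0, 0], "rot": [0, 0, 0], "hand": 0.6},
])

```text
time_s: 45.45
tool_pos: [0.4458, 0.1781, 0.1927]
orientation: [0.0, 0.643, 0.766, -0.0]
contact_force: [-0.5, -0.5, -0.8]
finger_gap: 0.0703
grip_force: 0.0
```

```bash
python3 go.py 443 182.4 96.7 100.1
```

```text
pos [445.8 178.1 192.7] yaw 99.94 tilt [ 0.   -0.01] gap 70.3 F [-0.5 -0.5 -0.8] grip 0.0 t 45.45 q6 0.16
now [ 0.16 -0.07  3.2 ]
then [ 0.16 -0.07  3.2 ]
turn rz -0.03
```

Call:
play_rows([
  {"delta_pos": [0, -0.07, 0.5], "rot": [0, 0, -0.03], "hand": 0.6},
  {"delta_pos": [0, 0, 0.8], "rot": [0, 0, 0], "hand": 0.6},
  {"delta_pos": [0, 0, 0.8], "rot": [0, 0, 0], "hand": 0.6},
  {"delta_pos": [0, 0, 0.6], "rot": [0, 0, 0], "hand": 0.6},
  {"delta_pos": [0, 0, 0.35], "rot": [0, 0, 0], "hand": 0.5},
  {"delta_pos": [0, 0, 0.15], "rot": [0, 0, 0], "hand": 0.3},
  {"delta_pos": [0, 0, 0], "rot": [0, 0, 0], "hand": 0.15},
  {"delta_pos": [0, 0, 0], "rot": [0, 0, 0], "hand": 0.05},
  {"delta_pos": [0, 0, 0], "rot": [0, 0, 0], "hand": -0.05},
  {"delta_pos": [0, 0, 0], "rot": [0, 0, 0], "hand": -0.2},
  {"delta_pos": [0, 0, 0], "rot": [0, 0, 0], "hand": -1},
  {"delta_pos": [0, 0, 0], "rot": [0, 0, 0], "hand": -1},
], squeeze=12)

```text
time_s: 46.65
tool_pos: [0.4443, 0.1787, 0.0975]
orientation: [0.0, 0.641, 0.767, 0.0]
contact_force: [-2.1, -1.6, 6.2]
finger_gap: 0.0421
grip_force: 12.0
```

```bash
python3 go.py 443 182.4 104 100.1
```

```text
pos [444.3 178.7  97.5] yaw 100.2 tilt [0.06 0.01] gap 42.1 F [-2.1 -1.6  6.2] grip 12.0 t 46.65 q6 0.15
now [ 0.13 -0.02 -0.22]
then [ 0.13 -0.02 -0.22]
turn rz 0.02
```

Call:
play_rows([
  {"delta_pos": [0, 0, -0.1], "rot": [0, 0, 0], "hand": -1},
  {"delta_pos": [0, 0, -0.15], "rot": [0, 0, 0], "hand": -1},
  {"delta_pos": [0.07, -0.01, 0], "rot": [0, 0, 0.02], "hand": -1},
  {"delta_pos": [0.07, -0.01, 0], "rot": [0, 0, 0], "hand": -1},
  {"delta_pos": [0, 0, 0], "rot": [0, 0, 0], "hand": -1},
  {"delta_pos": [0, 0, 0], "rot": [0, 0, 0], "hand": -1},
], squeeze=20)

```text
time_s: 47.25
tool_pos: [0.4422, 0.1826, 0.1039]
orientation: [-0.0, 0.642, 0.767, -0.0]
contact_force: [0.1, 0.8, -2.3]
finger_gap: 0.042
grip_force: 20.0
```

```bash
python3 go.py 443.4 182.9 97.4 100.1
```

```text
pos [442.2 182.6 103.9] yaw 100.09 tilt [-0.02 -0.01] gap 42.0 F [ 0.1  0.8 -2.3] grip 20.0 t 47.25 q6 0.16
now [0.   0.04 0.22]
then [0.   0.04 0.22]
turn rz -0.0
```

Call:
play_rows([
  {"delta_pos": [0, 0.02, 0.1], "rot": [0, 0, 0], "hand": -1},
  {"delta_pos": [0, 0, 0.07], "rot": [0, 0, 0], "hand": -1},
  {"delta_pos": [0, 0, 0.04], "rot": [0, 0, 0], "hand": -1},
  {"delta_pos": [0, 0, 0.01], "rot": [0, 0, 0], "hand": -1},
  {"delta_pos": [0, 0, 0], "rot": [0, 0, 0], "hand": -1},
  {"delta_pos": [0, 0, 0], "rot": [0, 0, 0], "hand": -1},
])

```text
time_s: 47.85
tool_pos: [0.4429, 0.1826, 0.0975]
orientation: [-0.0, 0.642, 0.766, -0.0]
contact_force: [-2.4, -1.2, 1.4]
finger_gap: 0.0421
grip_force: 20.0
```

```bash
python3 go.py 443.4 182.9 97.4 100.1
```

```text
pos [442.9 182.6  97.5] yaw 100.07 tilt [-0.02 -0.01] gap 42.1 F [-2.4 -1.2  1.4] grip 20.0 t 47.85 q6 0.16
now [0.01 0.02 0.  ]
then [0.01 0.02 0.  ]
turn rz -0.0
```

Call:
play_rows([
  {"delta_pos": [0, 0, 0], "rot": [0, 0, 0], "hand": -0.05},
  {"delta_pos": [0, 0, 0], "rot": [0, 0, 0], "hand": 0.05},
  {"delta_pos": [0, 0, 0], "rot": [0, 0, 0], "hand": 0.2},
  {"delta_pos": [0, 0, 0], "rot": [0, 0, 0], "hand": 0.5},
  {"delta_pos": [0, 0, 0], "rot": [0, 0, 0], "hand": 0.6},
  {"delta_pos": [0, 0, 0], "rot": [0, 0, 0], "hand": 0.6},
  {"delta_pos": [0, 0, -0.3], "rot": [0, 0, 0], "hand": 0.6},
  {"delta_pos": [0, 0, -0.7], "rot": [0, 0, 0], "hand": 0.6},
  {"delta_pos": [0, 0, -0.9], "rot": [0, 0, 0], "hand": 0.6},
  {"delta_pos": [0, 0, -0.9], "rot": [0, 0, 0], "hand": 0.6},
  {"delta_pos": [0, 0, -0.9], "rot": [0, 0, 0], "hand": 0.6},
  {"delta_pos": [-0.5, 0, -0.5], "rot": [0, 0, 0], "hand": 0.6},
])

```text
time_s: 49.05
tool_pos: [0.4467, 0.169, 0.2269]
orientation: [0.001, 0.642, 0.767, 0.002]
contact_force: [0.4, 0.4, 0.4]
finger_gap: 0.0704
grip_force: 0.0
```

Call:
play_rows([
  {"delta_pos": [-0.9, 0, 0], "rot": [0, 0, 0], "hand": 0.6},
  {"delta_pos": [-0.9, 0, 0], "rot": [0, 0, 0], "hand": 0.6},
  {"delta_pos": [-0.9, 0, 0], "rot": [0, 0, 0], "hand": 0.6},
  {"delta_pos": [-0.9, 0, 0], "rot": [0, 0, 0], "hand": 0.6},
  {"delta_pos": [-0.9, 0, 0], "rot": [0, 0, 0], "hand": 0.6},
  {"delta_pos": [-0.9, 0, 0], "rot": [0, 0, 0], "hand": 0.6},
  {"delta_pos": [-0.9, 0, 0], "rot": [0, 0, 0], "hand": 0.6},
  {"delta_pos": [-0.9, 0, 0], "rot": [0, 0, 0], "hand": 0.6},
  {"delta_pos": [-0.9, 0, 0], "rot": [0, 0, 0], "hand": 0.6},
  {"delta_pos": [-0.9, 0, 0], "rot": [0, 0, 0], "hand": 0.6},
  {"delta_pos": [-0.9, 0, 0], "rot": [0, 0, 0], "hand": 0.6},
  {"delta_pos": [-0.9, 0, 0], "rot": [0, 0, 0], "hand": 0.6},
])

```text
time_s: 50.25
tool_pos: [0.5024, -0.1523, 0.2243]
orientation: [0.0, 0.642, 0.766, 0.0]
contact_force: [-0.3, -0.1, -0.2]
finger_gap: 0.0705
grip_force: 0.0
```

Call:
play_rows([
  {"delta_pos": [-0.9, 0, 0], "rot": [0, 0, 0], "hand": 0.6},
  {"delta_pos": [-0.9, 0, 0], "rot": [0, 0, 0], "hand": 0.6},
  {"delta_pos": [-0.7, 0, 0], "rot": [0, 0, 0], "hand": 0.6},
  {"delta_pos": [-0.4, 0, 0], "rot": [0, 0, 0], "hand": 0.6},
  {"delta_pos": [0, 0, 0], "rot": [0, 0, 0], "hand": 0.6},
  {"delta_pos": [0, 0, 0], "rot": [0, 0, 0], "hand": 0.6},
])

```text
time_s: 50.85
tool_pos: [0.5174, -0.2363, 0.2236]
orientation: [-0.0, 0.642, 0.766, 0.0]
contact_force: [0.8, 0.2, -0.3]
finger_gap: 0.0707
grip_force: 0.0
```

```bash
python3 - <<'E'
from plant import bot
from h import *
d={n:bot.grab_frame(n) for n in("top","side")};f,g=d["side"],d["top"]
pickle.dump(d,open("f8.pkl","wb"))
H,S,V=up(g);q=np.zeros(H.shape,bool);r=np.s_[185*6:222*6,145*6:185*6];q[r]=((S<62)&(V>120))[r]
c=max(blobs(q),key=cv2.contourArea);print("seal",rect(g,c,.056))
H,S,V=up(g)
for k,m,b in(("felt/wood square",(H<20)&(S>60)&(V>20)&(V<100),(140,180,192,226)),("vase",(abs(H-72)<18)&(S>105),(75,175,130,225)),("stop",((H<6)|(H>174))&(S>150),(170,115,200,150))):
    q[:]=0;r=np.s_[b[1]*6:b[3]*6,b[0]*6:b[2]*6];q[r]=m[r];c=max(blobs(q),key=cv2.contourArea);print(k,np.round(cen(cv2.convexHull(c)),1),rect(g,c,.027))
A=cv2.resize(f["color"][80:180,190:310,::-1],(400,333),interpolation=cv2.INTER_CUBIC)
B=cv2.resize(g["color"][105:225,65:205,::-1],(400,333),interpolation=cv2.INTER_CUBIC)
cv2.imwrite("pics/s11.png",np.hstack([A,B]));s=bot.sense();print(s["time_s"],s["grip_force"])
E
```

```text
seal [442.6 181.   44.   43.5  10. ]
felt/wood square [166.5 204.5] [442.8 181.4  82.8  80.7 -80.4]
vase [103.6 198.1] [453.9 328.1  58.4  55.4  86. ]
stop [176. 130.] [617.2 165.8  24.1  23.8   2.5]
50.95 0.0
```

View pics/s11.png

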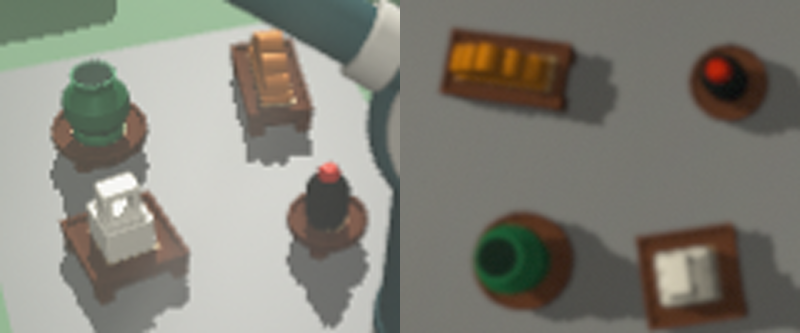

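The seal now measures about 1 mm from its stand's centre and square to within 0.1°. All four stand upright and the arm is clear of them.

```bash
python3 -c "
from plant import bot
print(bot.sign_off())"
```

```text
the job is handed in; nothing more can be done
None
```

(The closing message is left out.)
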